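# Pack and lock the spares box

## Task

Draw back the red-knobbed bolt of the grey spares box, slide its cover fully open and put every spare lying on the bench (cartons and brown lampholders, however many there are today) into the bin. Then slide the cover fully shut, shoot the bolt fully home into its keeper, and lock the black quarter-turn fastener: turn its wing in line with the white marks, push it in and give it a clockwise quarter turn to its stop, so that it stays in when let go. Leave the mug, the yellow-handled screwdriver and the pencil where they are.

Things in the scene. Friction and masses are not known exactly. Their poses are not given: they have to be found in the camera images.
- spares_box: Fixed grey steel box, 315x310 mm. Origin on the bench under the centre of its open bin; x away from the robot (cover opens that way), y left, z up. Bin inside: x +-62, y +-145 mm, floor z 5, rims z 75, guide rails at the sides z 87, cover's underside z 77. Behind it (x 62 to 242) a closed deck takes the open cover. Left side: the bolt's keeper, x -56 to -14, y 171 to 185, top z 115.
- cover (a joint): Sliding aluminium cover: 0 = fully shut, 0.125 m = fully open (slid in the box's +x). It starts shut, held by the bolt. Friction about 3.5 N; stays where left.
- cover_pull (a point): Centre of the black pull on the cover: a bar 14 mm thick (box x), 70 mm long (box y), 20 mm tall, its top at z 117 mm, this point at z 107. At box x 0, y -30 mm when shut.
- bolt (a joint): Barrel bolt on the cover: 0 = drawn back, 0.040 m = fully home in the keeper (slides in the box's +y, left). Starts in the keeper; drawn below 0.020 m it is clear. Friction about 1.5 N. It enters the keeper only when the cover is fully shut; shot early it strikes the keeper and keeps the cover open.
- bolt_knob (a point): In the bolt's red knob: upright, round, 16 mm in diameter; the red part reaches from 16 mm below to 12 mm above this point (which is at z 125 mm). At box x -35 mm, and y 66 mm when drawn back, with the cover shut.
- stud_push (a joint): How far the quarter-turn fastener is pushed in: 0 = out, 0.0135 m = end. A spring returns it (2 N out, 7 N in). Its hidden cross bar passes the deck's slot only with the cover fully shut and the wing lined up within about 0.15 rad; from 0.012 m in it can be turned, and then stays in, at about 0.0115 m, when let go.
- stud_turn (a joint): Angle of the fastener's wing, clockwise from above: 0 = lined up with the slot (wing along the box's x, at the white marks), 1.57 = locked at its stop (wing along y, at the yellow marks). Range -1.2 to 1.57; starts at -1.0 to -0.5, out. Friction 0.04 N m; stays where left.
- stud_wing (a point): Middle of the fastener's black wing, a bar 44 mm long (this point's x axis), 10 mm thick, 26 mm tall; this point lies 11 mm below its top, at z 122 mm when out. At box x 85, y -60 mm when the cover is shut.
- fuse_carton: Small tan carton with a red-banded label, 58 x 95 x 48 mm (x, y, z), origin at the centre of its underside. May be absent.
- clip_carton: Small white carton with a blue-banded label, 60 x 85 x 60 mm (x, y, z), origin at the centre of its underside. May be absent.
- mug: White mug, 95 mm high, on the bench to the right at the back; leave alone.
- screwdriver: Small screwdriver with a yellow handle, 165 mm, lying at the right behind the spares; leave alone.
- pen: Green pencil, 112 mm, lying at the bench's front edge before the box; leave alone.
- lampholder_a: Brown lampholder, a round bottle-shaped part standing upright, 43 mm in diameter (widest from about 10 to 32 mm up, narrow neck on top), 62 mm high, origin at the centre of its underside, z along its axis. May be absent.
- lampholder_b: Another brown lampholder, the same. May be absent.
Mind the look-alikes: they are no part of the job. What is shaped like the lampholder_b but orange or turquoise is not meant.

How it is judged:
By the outcome, as a careful person would: the job done as asked, in the order asked, and still so for the second after the job is handed in, with the robot touching nothing.
Of fuse_carton, clip_carton, lampholder_a, lampholder_b only 2 to 4 are there at a start; the rules pass over those that are not, and their reading is None.
At some moment in a run one of fuse_carton, clip_carton may be knocked a few centimetres aside while the robot is not near it.
Once in a run the grip may slacken for a moment while it holds something.
It also fails if it takes over 210 s, if anything falls off the work surface, if the arm or the gripper's body presses on something with over 40 N, if the wrist force passes 120 N, or if a joint passes its speed limit or range.

## Robot

A 6-joint arm with a two-finger parallel gripper is mounted at the origin on a cart in front of the work surface, level with it; the furniture and walls round the work are solid. World frame = base frame: x ahead of the robot, y to its left, z up, the work surface at z = 0. Lengths are in mm, angles in rad, forces in N, time in s.
With the tool pointing down it reaches from about 350 to 775 mm from the base axis. Payload 5.5 kg.
Tool frame: the origin (TCP) lies midway between the tips of the shut fingers; the grasp point (between the pads) lies 19 mm behind it (r.grasp_offset is the distance from the TCP to the grasp point, in mm); z points along the fingers, x is the direction in which the jaws open and shut, and the axes are right-handed (so a half turn about z gives the same grasp; the last joint's range is limited). The gripper opens to 85 mm and grips with 20 to 120 N. Pads are 22 mm wide; open, the fingers measure 114 mm over their backs; the gripper's body (76 mm by 85 mm) begins 54 mm behind the grasp point. The pads swing forward as they close: fully open they stand 13 mm farther back than shut.
Start: joints at [-0.14, 0.313, 0.046, 1.304, 0, 1.431], TCP at [575.041, -0.015, 231.323] pointing down, gripper open.
Joint ranges: [-2.76, 2.76], [-0.86, 1.69], [-1.03, 1.26], [-2.2, 2.34], [-1.47, 1.5], [-3.14, 3.14]. Speed limits (rad/s): [2.57, 2.57, 3.14, 3.14, 3.14, 3.14].

## Interface

Orientations are given as a unit quaternion [x, y, z, w].
In Python, from bench import r, imaging, workorder gives the robot as it stands. The module is installed in compiled form; this text tells all that it offers.
- The arm moves only by the tool arm_command, never from a script. Its arguments are lists of equal length, an entry for each row: "delta_rot": the turn, a rotation vector about the world's x, y, z in rad, a list of three; "translation": the shift along the world's x, y, z in m, a list of three; "gripper": the closure in counts, from 0 (fully open) to 255 (shut). In form: {"delta_rot": [[rx, ry, rz], ...], "translation": [[tx, ty, tz], ...], "gripper": [gripper, ...]}. A call has exactly 5 rows; each row shifts and turns the pose as measured when the row begins; what a row does not reach is not made up. A row lasts 1/10 s, in which the tool goes at most 50 mm and 8.59 degrees, less where a joint would pass 70% of its speed; a pose out of reach is approached as far as the arm can. A call is refused whole if a number of a shift passes 0.05 or a number of a turn 0.15, either way. A call with a gripper value outside its range is refused whole. The fingers move at their own pace and stop on an object; "force" is the grip in N (left out, the last holds). Time passes only in rows, so rows that do not move let the fingers close, or fill a call up. It gives the time, the measured TCP pose, the force and the opening at its end, in the units of the state.
- r.get_obs(): the state, without advancing time (a new reading comes with each control period).
- imaging.grab_frame(name): name is "scene" or "side" or "wrist"; returns a dict with "image" (384x512x3 uint8, red, green, blue), "depth" (384x512 float32, mm along the optical axis (not along the pixel's ray), 0 where there is no reading), "intrinsics" (3x3 intrinsics, pixels), "R" (3x3) and "t" (3): a world point X has camera coordinates R X + t. Camera axes: x right, y down, z forward; pixel columns grow to the right and rows downward; lengths in mm; the calibration is good to about 2 mm. A picture is of the moment at which its call begins.
- workorder.close_job(): hands the job in, once; it reports no verdict.
The state is a dict: "time_s": time; "joint_pos": joint angles; "dq": joint speeds; "joint_efforts": joint torques, N m; "position": TCP position; "ee_rot": TCP orientation; "contact_force": force on the tool from outside, world axes, zero at the start; "wrist_torque": the same for the moment, N m; "grip_width": opening from 0.0 (shut) to 1.0 (fully open).
Only numpy, scipy, OpenCV 4.12 (cv2) and the standard library are available. Lean on these libraries where they do the work, as an engineer would, in place of code of your own. Each camera call takes 0.05 s, during which the arm holds its last target.

## Working session

There is one attempt and no reset: what is moved stays moved. The work goes in short steps, Python scripts to look and compute and a tool call to move; the robot and the scene stay as the last step left them, time stands still between calls to the robot, and variables do not carry over. Pictures are saved under pics/ and viewed, and the job is handed in when it is done.

Besides the shell and the picture viewer there is one more tool, called in YAML: its name, and indented under it one key for each argument. arm_command: Moves the arm, as the interface text tells. Its arguments: {"type":"object","properties":{"delta_rot":{"type":"array","items":{"type":"array","items":{"type":"number"}}},"translation":{"type":"array","items":{"type":"array","items":{"type":"number"}}},"gripper":{"type":"array","items":{"type":"number"}},"force":{"type":"number"}},"required":["delta_rot","translation","gripper"]}

```bash
mkdir -p pics; cat > h.py <<'E'
import numpy as np, cv2
from bench import r, imaging, workorder
def grab(n,save=None):
    f=imaging.grab_frame(n)
    if save: cv2.imwrite('pics/'+save,cv2.cvtColor(f['image'],cv2.COLOR_RGB2BGR))
    return f
def ray(f,u,v,z):
    K,R,t=f['intrinsics'],np.array(f['R']),np.array(f['t'])
    d=R.T@np.linalg.inv(K)@np.array([u,v,1.0]); c=-R.T@t
    return c+d*(z-c[2])/d[2]
def pts(f):
    K,R,t=np.array(f['intrinsics']),np.array(f['R']),np.array(f['t'])
    d=f['depth'];h,w=d.shape
    u,v=np.meshgrid(np.arange(w),np.arange(h))
    p=np.stack([u,v,np.ones_like(u)],-1)@np.linalg.inv(K).T*d[...,None]
    P=(p-t)@R
    P[d<=0]=np.nan
    return P
def proj(f,X):
    K,R,t=np.array(f['intrinsics']),np.array(f['R']),np.array(f['t'])
    p=K@(R@np.array(X)+t); return p[:2]/p[2]
E
python3 - <<'E'
from h import *
for n in ['scene','side','wrist']:
    f=grab(n,n+'0.png'); print(n,-np.array(f['R']).T@f['t'])
print(r.get_obs())
E
```

```text
scene [  173.09145743 -1057.98498613   935.71015222]
side [ 158.45109748 -806.71457145  750.05350832]
wrist [574.60966246  65.24995357 373.66824935]
{'time_s': 0.15, 'joint_pos': array([-1.39540825e-01,  3.13832475e-01,  4.52103300e-02,  1.30356990e+00,
        4.36586884e-06,  1.43118730e+00]), 'dq': array([ 0.00061057, -0.00309819,  0.00226753, -0.0009053 , -0.00019052,
       -0.00067718]), 'joint_efforts': array([ 1.76330479e-03, -4.81067133e+01,  2.98815805e+01,  1.39078675e-02,
       -1.10673584e-04, -5.56924022e-05]), 'position': array([5.74616291e+02, 7.96136894e-02, 2.30598982e+02]), 'ee_rot': array([ 9.99999756e-01,  3.41013987e-05, -6.90768646e-04, -9.92493581e-05]), 'contact_force': array([-0.65147495, -0.33253974,  0.19781073]), 'wrist_torque': array([-0.01262706, -0.01511612, -0.02085494]), 'grip_width': 0.998290948751376}
```

View pics/scene0.png

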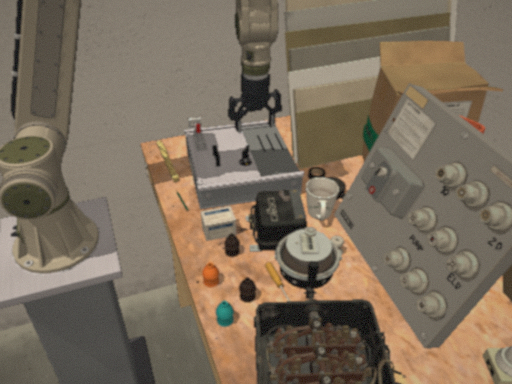

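View pics/side0.png

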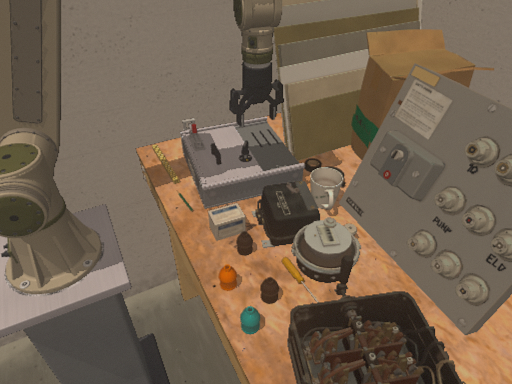

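View pics/wrist0.png

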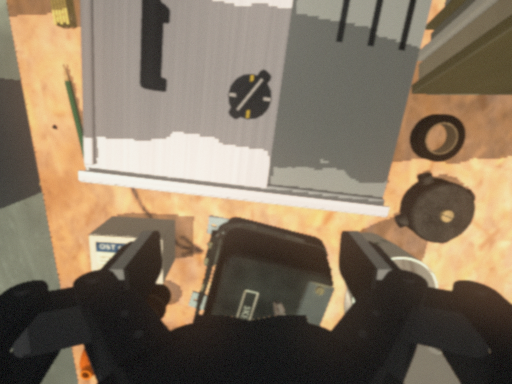

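```bash
python3 - <<'E'
from h import *
for n in ['scene','side']:
    im=cv2.imread(f'pics/{n}0.png'); c=im[100:350,130:380] 
    cv2.imwrite(f'pics/{n}0z.png',cv2.resize(c,None,fx=2.4,fy=2.4,interpolation=cv2.INTER_CUBIC))
f=grab('side')
P=pts(f); np.set_printoptions(precision=1,suppress=True)
hsv=cv2.cvtColor(f['image'],cv2.COLOR_RGB2HSV)
for nm,lo,hi in [('red',(0,150,90),(6,255,255)),('red2',(172,120,80),(180,255,255)),('orange',(7,200,150),(16,255,255)),('turq',(80,120,80),(95,255,255)),('brown',(0,60,15),(20,255,75)),('yel',(22,150,120),(32,255,255))]:
    m=cv2.inRange(hsv,lo,hi); n,l,s,c=cv2.connectedComponentsWithStats(m)
    for i in range(1,n):
        if s[i,4]>15 and s[i,0]>120: print(nm,s[i],c[i],np.nanmedian(P[l==i],0),np.nanmax(P[l==i][:,2]))
E
```

```text
red [192 124   5   9  30] [194.  128.1] [473.1 245.3 128.5] 140.3907220115383
red [384 171   7   8  28] [386.9 174.4] [ 765.4 -307.8  209.4] 218.78650739347
orange [219 265  16  18 198] [226.4 274.7] [ 350.9 -283.7   48.7] 65.01332346035555
orange [220 284  14   7  31] [225.6 287.6] [ 344.4 -287.5    7.3] 17.3157912171443
turq [241 307  17  20 215] [248.7 317.5] [ 347.7 -405.5   49.2] 64.53969789804711
turq [243 328  13   6  21] [248.3 331.5] [ 343.5 -411.8    6.3] 12.702319687990059
brown [243  23  28   7  69] [256.9  25.6] [562.3 -23.7 501.3] 509.0793737411418
brown [272  22   8   5  17] [275.5  24.6] [604.5 -31.9 499.3] 506.91405939669323
brown [305 159  16  13  96] [311.5 164.8] [786.6  22.8  20.3] 24.482982296746233
brown [329 167  15   7  19] [336.9 169.4] [837.1 -53.6  37.1] 39.95921451246543
brown [ 256  185   63   61 1660] [282.7 219. ] [ 539.1 -217.    74.8] 99.96570311594162
brown [237 232  16  23 286] [244.6 243.6] [ 434.6 -207.2   39.7] 65.57142219091611
brown [297 233  58  63 882] [329.8 269.3] [ 536.8 -386.6   55.2] 192.9609186117776
brown [307 245   9  11  16] [310.4 249.8] [ 553.2 -321.9   66.7] 81.2155897549986
brown [261 278  18  26 356] [269.4 290.6] [ 421.3 -361.    41.2] 65.21341917175566
brown [ 288  292  157   92 8597] [366.5 337.1] [ 526.  -555.4   71.5] 121.07810610888734
brown [311 340   6   7  17] [313.6 343.1] [ 433.4 -516.    58.5] 64.76055143080715
brown [440 362  24  22 308] [448.6 374.1] [ 587.9 -684.8  102. ] 116.44032183333842
```

View pics/side0z.png

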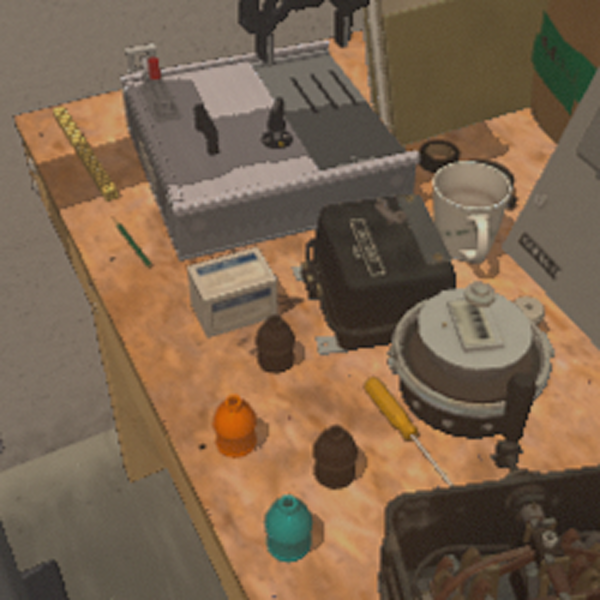

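View pics/scene0z.png

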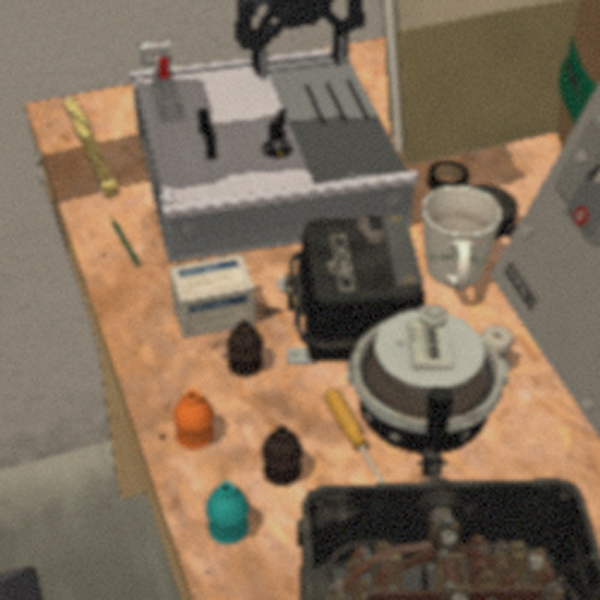

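```bash
python3 - <<'E'
from h import *
np.set_printoptions(precision=1,suppress=True)
f=grab('wrist'); P=pts(f); g=f['image'].max(2)
d=(g<70)&(P[...,2]>90)&(P[...,2]<150)
n,l,s,c=cv2.connectedComponentsWithStats(d.astype(np.uint8))
for i in range(1,n):
    if s[i,4]>100:
        print(s[i],c[i],np.nanmedian(P[l==i],0))
        for lo,hi in ((90,104),(104,113),(113,121),(121,128),(128,140)):
            q=P[l==i];q=q[(q[:,2]>lo)&(q[:,2]<hi)]
            if len(q)>20:
                mn=(q[:,:2].min(0)+q[:,:2].max(0))/2; rc=cv2.minAreaRect(q[:,:2].astype(np.float32)); print('  ',lo,len(q),np.median(q[:,2]),mn,rc)
# cover's/box's edges
for u,v in [(100,178),(200,188),(370,210),(90,160),(84,100),(285,80),(300,60)]: print(u,v,P[v,u])
fs=grab('side');Ps=pts(fs)
hsv=cv2.cvtColor(fs['image'],cv2.COLOR_RGB2HSV)
m=((hsv[...,0]<7)|(hsv[...,0]>172))&(hsv[...,1]>140)&(hsv[...,2]>80); m[:,:185]=0;m[:,205:]=0;m[:110]=0;m[145:]=0
ys,xs=np.nonzero(m);print(xs.min(),xs.max(),ys.min(),ys.max(), ray(fs,xs.mean(),ys.mean(),123))
fs=grab('scene');hsv=cv2.cvtColor(fs['image'],cv2.COLOR_RGB2HSV)
m=((hsv[...,0]<7)|(hsv[...,0]>172))&(hsv[...,1]>140)&(hsv[...,2]>80); m[:,:185]=0;m[:,215:]=0;m[:110]=0;m[145:]=0
ys,xs=np.nonzero(m);print(xs.min(),xs.max(),ys.min(),ys.max(), ray(fs,xs.mean(),ys.mean(),123))
E
```

```text
[ 141    0   27   90 1821] [152.1  43.3] [495.9 115.6 116.8]
   90 121 96.35775598757229 [498.6 114.1] ((498.82086181640625, 114.02845764160156), (66.92909240722656, 2.85597562789917), 82.83660888671875)
   104 236 109.2667314538042 [498.8 113.1] ((499.7291564941406, 112.966796875), (65.39553833007812, 2.463181495666504), 81.7096176147461)
   113 1464 117.17972303490495 [494.2 113.5] ((493.74615478515625, 113.93382263183594), (66.08757781982422, 13.166930198669434), 83.15940856933594)
[230  71  39  46 636] [250.2  94.5] [575.1  75.5 132.1]
   104 235 109.42730721989801 [573.8  75.2] ((573.5234985351562, 74.95355987548828), (19.21506118774414, 22.96739387512207), 60.85796356201172)
   128 395 132.991347502174 [573.4  75.6] ((573.8206176757812, 75.27813720703125), (40.608856201171875, 9.97809886932373), 49.54975891113281)
[ 210  252  120   67 3984] [261.6 284.8] [ 588.2 -116.6   94. ]
   90 3970 93.94959952697312 [ 594.6 -121.3] ((595.7311401367188, -132.76724243164062), (83.23439025878906, 114.98751068115234), 75.34032440185547)
100 178 [425.6  -2.3  88.6]
200 188 [524.1 -12.8  87.2]
370 210 [697.3 -35.9  87.2]
90 160 [417.3  15.5  86.9]
84 100 [419.8  72.   87.5]
285 80 [608.3  91.3  68.7]
300 60 [622.1 109.3  69.3]
192 196 124 132 [475.5 252.2 123. ]
197 199 124 131 [475.5 248.5 123. ]
```

```bash
python3 - <<'E'
from h import *
np.set_printoptions(precision=1,suppress=True)
print(r.grasp_offset)
f=grab('wrist'); P=pts(f)
for u,v in [(110,60),(200,40),(220,130),(180,150),(260,160),(320,120)]: print(u,v,P[v,u])
ex=np.array([.9925,-.1219]);ey=np.array([.1219,.9925]);O=np.array([497,145.])
for n in ['side','scene']:
    f=grab(n);P=pts(f)
    D=P[...,:2]-O; bx=D@ex;by=D@ey
    for ylo in range(40,200,10):
        m=(bx>-60)&(bx<-10)&(by>ylo)&(by<ylo+10)&(P[...,2]>80)
        if m.sum()>3: print(n,ylo,m.sum(),'zmax',P[m][:,2].max(),'z90',np.percentile(P[m][:,2],50))
# clip carton
f=grab('side');P=pts(f)
m=(P[...,2]>52)&(P[...,2]<66)&(P[...,0]>330)&(P[...,0]<480)&(P[...,1]>-170)&(P[...,1]<-20)
print(m.sum(),cv2.minAreaRect(P[m][:,:2].astype(np.float32)))
E
```

```text
18.700000000000003
110 60 [446.1 107.3  82.2]
200 40 [529.2 124.5  80.8]
220 130 [545.4  44.1  81.4]
180 150 [505.1  24.5  81. ]
260 160 [584.6  14.6  81.5]
320 120 [645.5  53.2  67.4]
side 40 57 zmax 110.66262507674845 z90 91.18726492760663
side 50 24 zmax 107.71286091976697 z90 90.46051058914946
side 60 23 zmax 104.30716666594574 z90 85.19637810060907
side 70 18 zmax 104.48210635495353 z90 84.47529069590558
side 80 19 zmax 104.67521549122303 z90 85.79422333528296
side 90 60 zmax 141.20430783212294 z90 116.5435079789623
side 100 28 zmax 139.41755389776426 z90 85.86347742826807
side 110 33 zmax 109.26384764512154 z90 87.28031784232553
side 120 21 zmax 108.04861493623771 z90 87.19197281931308
side 130 12 zmax 104.72997634360668 z90 84.4804436678969
side 140 10 zmax 103.0808531628928 z90 82.83099641322636
side 150 25 zmax 104.25838096251631 z90 87.83518123928924
side 160 13 zmax 116.9270715199914 z90 103.81083881251698
side 170 63 zmax 119.53043922084527 z90 109.89908439387608
side 180 17 zmax 119.13151654018472 z90 116.42560066763716
scene 40 34 zmax 105.98252952935773 z90 89.94995776
[... 231 characters left out ...]
97214
scene 90 66 zmax 139.32986910861732 z90 113.26342092719759
scene 100 19 zmax 136.95820222958545 z90 84.71617501924595
scene 110 36 zmax 108.25467648006561 z90 90.14333337545878
scene 120 18 zmax 105.72415962913115 z90 82.52139431723847
scene 130 9 zmax 83.64147757121259 z90 82.13602383054653
scene 140 11 zmax 100.04346485027477 z90 84.306939831833
scene 150 16 zmax 102.62074066851491 z90 86.37754208171262
scene 160 25 zmax 116.87908415759286 z90 102.51609682022126
scene 170 55 zmax 118.09716447768832 z90 104.14411976045348
scene 180 15 zmax 116.29192106424638 z90 112.98679387248049
582 ((428.542724609375, -105.88534545898438), (63.608402252197266, 85.39093780517578), 86.29796600341797)
```

arm_command:
  delta_rot:
    - [0,0,-0.122]
    - [0,0,0]
    - [0,0,0]
    - [0,0,0]
    - [0,0,0]
  translation:
    - [-0.018,0.044,0]
    - [-0.018,0.044,0]
    - [-0.018,0.044,0]
    - [-0.018,0.044,0]
    - [-0.018,0.044,-0.01]
  gripper: [110,110,110,110,110]
  force: 30

```text
time_s: 1.05
position: [486.1, 220.4, 222.0]
ee_rot: [0.998, -0.07, 0.003, -0.0]
contact_force: [1.2, 0.1, -0.2]
grip_width: 0.568
```

arm_command:
  delta_rot:
    - [0,0,0.015]
    - [0,0,0]
    - [0,0,0]
    - [0,0,0]
    - [0,0,0]
  translation:
    - [-0.011,0.031,-0.02]
    - [0,0,-0.03]
    - [0,0,-0.01]
    - [0,0,0]
    - [0,0,0]
  gripper: [110,110,110,110,110]

```text
time_s: 1.55
position: [471.4, 258.3, 161.7]
ee_rot: [0.998, -0.058, 0.004, -0.001]
contact_force: [-0.2, -0.2, 0.1]
grip_width: 0.57
```

```bash
python3 - <<'E'
from h import *
np.set_printoptions(precision=1,suppress=True)
print(r.get_obs()['position'])
f=grab('wrist','w1.png'); grab('side','s1.png')
E
```

```text
[471.4 258.3 161.7]
```

View pics/w1.png

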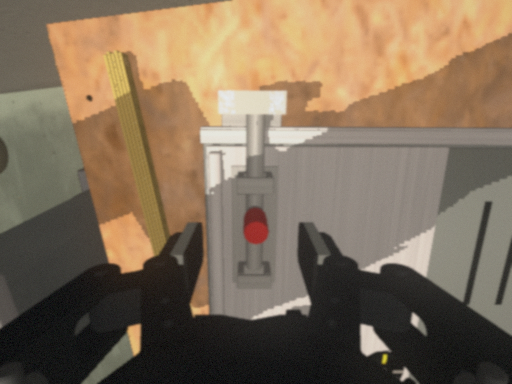

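```bash
python3 - <<'E'
from h import *
np.set_printoptions(precision=1,suppress=True)
f=grab('wrist'); hsv=cv2.cvtColor(f['image'],cv2.COLOR_RGB2HSV);P=pts(f)
m=((hsv[...,0]<7)|(hsv[...,0]>172))&(hsv[...,1]>140)&(hsv[...,2]>60)
n,l,s,c=cv2.connectedComponentsWithStats(m.astype(np.uint8))
for i in range(1,n):
    if s[i,4]>100:
        q=P[(l==i)]; print(s[i],c[i],q[:,2].max()); t=q[q[:,2]>134]; print(t.mean(0),len(t), cv2.minEnclosingCircle(t[:,:2].astype(np.float32)))
E
```

```text
[243 209  24  34 633] [254.2 226.4] nan
[473.9 250.4 137.2] 457 ((473.87933349609375, 249.7733154296875), 7.6666131019592285)
```

arm_command:
  delta_rot:
    - [0,0,-0.004]
    - [0,0,0]
    - [0,0,0]
    - [0,0,0]
    - [0,0,0]
  translation:
    - [0.0026,-0.008,-0.01]
    - [0,0,-0.02]
    - [0,0,-0.01]
    - [0,0,0]
    - [0,0,0]
  gripper: [110,110,110,110,110]

```text
time_s: 2.2
position: [478.4, 247.1, 122.9]
ee_rot: [0.998, -0.062, 0.007, -0.002]
contact_force: [-0.7, 0.5, 0.7]
grip_width: 0.569
```

arm_command:
  delta_rot:
    - [0,0,0]
    - [0,0,0]
    - [0,0,0]
    - [0,0,0]
    - [0,0,0]
  translation:
    - [-0.004,0.003,-0.007]
    - [0,0,0]
    - [0,0,0]
    - [0,0,0]
    - [0,0,0]
  gripper: [110,110,255,255,255]

```text
time_s: 2.7
position: [474.8, 250.8, 117.0]
ee_rot: [0.998, -0.062, 0.008, -0.003]
contact_force: [-0.2, -0.1, -0.4]
grip_width: 0.169
```

arm_command:
  delta_rot:
    - [0,0,0]
    - [0,0,0]
    - [0,0,0]
    - [0,0,0]
    - [0,0,0]
  translation:
    - [0,0,0]
    - [0,0,0]
    - [0,0,0]
    - [0,0,0]
    - [0,0,0]
  gripper: [255,255,255,255,255]

```text
time_s: 3.2
position: [474.9, 250.7, 117.0]
ee_rot: [0.998, -0.062, 0.008, -0.003]
contact_force: [-0.5, -0.6, -0.5]
grip_width: 0.174
```

arm_command:
  delta_rot:
    - [0,0,0]
    - [0,0,0]
    - [0,0,0]
    - [0,0,0]
    - [0,0,0]
  translation:
    - [-0.0012,-0.01,0]
    - [-0.0012,-0.01,0]
    - [-0.0012,-0.01,0]
    - [-0.0006,-0.005,0]
    - [0,0,0]
  gripper: [255,255,255,255,255]

```text
time_s: 3.7
position: [470.6, 216.3, 117.1]
ee_rot: [0.998, -0.061, 0.008, -0.007]
contact_force: [1.0, 4.1, -4.3]
grip_width: 0.171
```

arm_command:
  delta_rot:
    - [0,0,0]
    - [0,0,0]
    - [0,0,0]
    - [0,0,0]
    - [0,0,0]
  translation:
    - [-0.0004,-0.003,0]
    - [-0.0003,-0.002,0]
    - [0,0,0]
    - [0,0,0]
    - [0,0,0]
  gripper: [255,255,255,255,255]

```text
time_s: 4.2
position: [470.6, 216.5, 117.1]
ee_rot: [0.998, -0.06, 0.008, -0.017]
contact_force: [-0.1, 3.9, -1.3]
grip_width: 0.169
```

arm_command:
  delta_rot:
    - [0,0,0]
    - [0,0,0]
    - [0,0,0]
    - [0,0,0]
    - [0,0,0]
  translation:
    - [0,0,0]
    - [0,0,0]
    - [0,0,0]
    - [0,0,0.02]
    - [0,0,0.02]
  gripper: [110,110,110,110,110]

```text
time_s: 4.7
position: [468.4, 212.9, 155.5]
ee_rot: [0.998, -0.062, 0.006, -0.013]
contact_force: [-0.2, 0.8, -0.2]
grip_width: 0.568
```

arm_command:
  delta_rot:
    - [-0.03,0.015,0]
    - [0,0,0]
    - [0,0,0]
    - [0,0,0]
    - [0,0,0]
  translation:
    - [0.006,-0.025,0.01]
    - [0.006,-0.025,0]
    - [0.006,-0.025,0]
    - [0.004,-0.017,0]
    - [0,0,0]
  gripper: [110,110,110,110,110]

```text
time_s: 5.2
position: [493.0, 117.2, 170.2]
ee_rot: [0.998, -0.061, 0.002, 0.004]
contact_force: [-0.5, -1.3, -1.1]
grip_width: 0.568
```

```bash
python3 - <<'E'
from h import *
np.set_printoptions(precision=3,suppress=True)
o=r.get_obs();print(o['position'],o['ee_rot'])
f=grab('wrist','w2.png'); P=pts(f)
hsv=cv2.cvtColor(f['image'],cv2.COLOR_RGB2HSV)
m=((hsv[...,0]<7)|(hsv[...,0]>172))&(hsv[...,1]>140)&(hsv[...,2]>60)&(P[...,2]>134)
print('knob',m.sum(),P[m].mean(0))
d=(f['image'].max(2)<70)&(P[...,2]>113)&(P[...,2]<121)
n,l,s,c=cv2.connectedComponentsWithStats(d.astype(np.uint8))
for i in range(1,n):
    if s[i,4]>100: print(s[i],cv2.minAreaRect(P[l==i][:,:2].astype(np.float32)))
E
```

```text
[493.04  117.224 170.23 ] [ 0.998 -0.061  0.002  0.004]
knob 646 [470.701 214.097 137.426]
[ 242  156   18   83 1293] ((493.88818359375, 120.57209777832031), (59.781429290771484, 11.902629852294922), 82.66706085205078)
[348 218  37  41 317] ((572.5485229492188, 80.7015380859375), (36.5845832824707, 2.3512840270996094), 47.98432159423828)
```

View pics/w2.png

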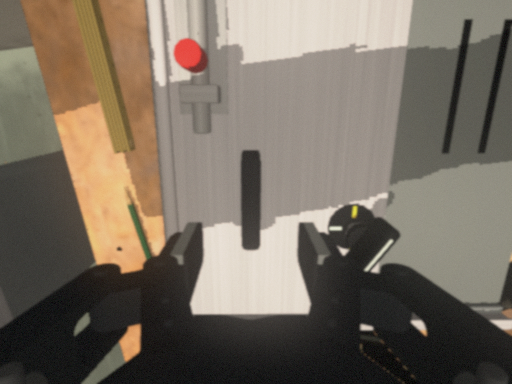

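arm_command:
  delta_rot:
    - [0,0,0]
    - [0,0,0]
    - [0,0,0]
    - [0,0,0]
    - [0,0,0]
  translation:
    - [0.001,-0.002,-0.025]
    - [0,0,-0.025]
    - [0,0,-0.015]
    - [0,0,0]
    - [0,0,0]
  gripper: [110,110,110,110,110]

```text
time_s: 5.75
position: [493.4, 118.5, 104.6]
ee_rot: [0.998, -0.06, 0.003, 0.003]
contact_force: [-0.5, -0.3, 0.6]
grip_width: 0.563
```

arm_command:
  delta_rot:
    - [0,0,0]
    - [0,0,0]
    - [0,0,0]
    - [0,0,0]
    - [0,0,0]
  translation:
    - [0.0005,-0.003,-0.01]
    - [0,0,0]
    - [0,0,0]
    - [0,0,0]
    - [0,0,0]
  gripper: [110,110,255,255,255]

```text
time_s: 6.25
position: [495.2, 116.2, 96.5]
ee_rot: [0.998, -0.059, 0.005, 0.003]
contact_force: [-1.6, -0.1, -1.6]
grip_width: 0.154
```

arm_command:
  delta_rot:
    - [0,0,0]
    - [0,0,0]
    - [0,0,0]
    - [0,0,0]
    - [0,0,0]
  translation:
    - [0,0,0]
    - [0.02,-0.0025,0]
    - [0.02,-0.0025,0]
    - [0.02,-0.0025,0]
    - [0.02,-0.0025,0]
  gripper: [255,255,255,255,255]

```text
time_s: 6.75
position: [568.9, 107.2, 96.5]
ee_rot: [0.998, -0.058, -0.001, 0.002]
contact_force: [-3.1, 0.7, 3.6]
grip_width: 0.156
```

arm_command:
  delta_rot:
    - [0,0,0]
    - [0,0,0]
    - [0,0,0]
    - [0,0,0]
    - [0,0,0]
  translation:
    - [0.02,-0.0025,0]
    - [0.016,-0.002,0]
    - [0.008,-0.001,0]
    - [0.004,-0.0005,0]
    - [0,0,0]
  gripper: [255,255,255,255,255]

```text
time_s: 7.25
position: [614.4, 101.7, 96.4]
ee_rot: [0.998, -0.059, -0.006, 0.002]
contact_force: [3.6, -0.5, -3.5]
grip_width: 0.158
```

arm_command:
  delta_rot:
    - [0,0,0]
    - [0,0,0]
    - [0,0,0]
    - [0,0,0]
    - [0,0,0]
  translation:
    - [0.006,-0.0007,0]
    - [0.006,-0.0007,0]
    - [0.006,-0.0007,0]
    - [0.004,0,0]
    - [0,0,0]
  gripper: [255,255,255,255,255]

```text
time_s: 7.75
position: [614.0, 101.7, 96.4]
ee_rot: [0.998, -0.057, -0.026, 0.002]
contact_force: [3.4, 0.2, -5.5]
grip_width: 0.155
```

arm_command:
  delta_rot:
    - [0,0,0]
    - [0,0,0]
    - [0,0,0]
    - [0,0,0]
    - [0,0,0]
  translation:
    - [0,0,0]
    - [0,0,0]
    - [0,0,0.03]
    - [0,0,0.03]
    - [-0.01,0,0.02]
  gripper: [90,90,90,90,90]

```text
time_s: 8.25
position: [603.1, 101.3, 174.5]
ee_rot: [0.998, -0.057, -0.028, 0.003]
contact_force: [0.2, 0.7, 0.5]
grip_width: 0.653
```

```bash
cat > cov.py <<'E'
from h import *
np.set_printoptions(precision=3,suppress=True)
o=r.get_obs();print(o['position'],o['ee_rot'])
import sys
f=grab('wrist',sys.argv[1]); P=pts(f)
hsv=cv2.cvtColor(f['image'],cv2.COLOR_RGB2HSV)
m=((hsv[...,0]<7)|(hsv[...,0]>172))&(hsv[...,1]>140)&(hsv[...,2]>60)&(P[...,2]>134)&(P[...,2]<141)
if m.sum(): print('knob',m.sum(),P[m].mean(0))
d=(f['image'].max(2)<70)&(P[...,2]>113)&(P[...,2]<138)
n,l,s,c=cv2.connectedComponentsWithStats(d.astype(np.uint8))
for i in range(1,n):
    if s[i,4]>100: print(s[i],np.nanmedian(P[l==i][:,2]),cv2.minAreaRect(P[l==i][:,:2].astype(np.float32)))
E
python3 cov.py w3.png
```

```text
[603.139 101.251 174.453] [ 0.998 -0.057 -0.028  0.003]
knob 594 [591.698 199.411 137.424]
[263 152  18  65 989] 117.16165433950313 ((615.9237670898438, 112.2620620727539), (45.85829544067383, 11.689289093017578), 84.16258239746094)
[ 364  217   56   57 1257] 126.3248756641742 ((693.4393920898438, 62.19059753417969), (41.47047805786133, 7.835232734680176), 48.368629455566406)
```

View pics/w3.png

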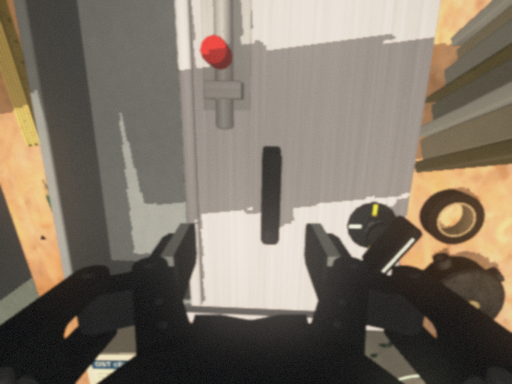

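```bash
cat > go.py <<'E'
import sys
from h import *
from scipy.spatial.transform import Rotation as Ro
np.set_printoptions(precision=4,suppress=True)
# args x y z yaw
x,y,z,yaw=map(float,sys.argv[1:5])
o=r.get_obs()
T=Ro.from_euler('z',yaw)*Ro.from_quat([1,0,0,0])
d=(T*Ro.from_quat(o['ee_rot']).inv()).as_rotvec()
print('pos',o['position'],'dt_mm',np.array([x,y,z])-o['position'],'drot',d,'t',o['time_s'],'grip',o['grip_width'],'F',o['contact_force'],'j6',o['joint_pos'][5])
E
python3 go.py 615.5 100 92 -0.122
```

```text
pos [602.5214 101.4913 178.0171] dt_mm [ 12.9786  -1.4913 -86.0171] drot [ 0.0018 -0.0537 -0.0083] t 8.3 grip 0.6442590601324036 F [-1.3628 -0.3066  1.9079] j6 1.7201249691700957
```

arm_command:
  delta_rot:
    - [0.002,-0.054,-0.008]
    - [0,0,0]
    - [0,0,0]
    - [0,0,0]
    - [0,0,0]
  translation:
    - [0.013,-0.0015,-0.02]
    - [0,0,-0.03]
    - [0,0,-0.02]
    - [0,0,0]
    - [0,0,0]
  gripper: [110,110,110,110,110]

```text
time_s: 8.8
position: [619.1, 99.8, 109.9]
ee_rot: [0.998, -0.061, 0.006, -0.001]
contact_force: [0.1, -0.1, 0.1]
grip_width: 0.573
```

```bash
python3 go.py 615.5 100 93 -0.122
```

```text
pos [619.1158  99.8308 109.8694] dt_mm [ -3.6158   0.1692 -16.8694] drot [-0.0005  0.0126 -0.0001] t 8.8 grip 0.5729092466579142 F [ 0.1369 -0.1446  0.0713] j6 1.7246034696127286
```

arm_command:
  delta_rot:
    - [0,0.012,0]
    - [0,0,0]
    - [0,0,0]
    - [0,0,0]
    - [0,0,0]
  translation:
    - [-0.003,0,-0.015]
    - [0,0,0]
    - [0,0,0]
    - [0,0,0]
    - [0,0,0]
  gripper: [110,110,255,255,255]

```text
time_s: 9.3
position: [614.4, 100.2, 95.9]
ee_rot: [0.998, -0.061, -0.002, -0.0]
contact_force: [-9.8, 0.7, 6.7]
grip_width: 0.153
```

arm_command:
  delta_rot:
    - [0,0,0]
    - [0,0,0]
    - [0,0,0]
    - [0,0,0]
    - [0,0,0]
  translation:
    - [0,0,0]
    - [0.015,-0.002,0]
    - [0.015,-0.002,0]
    - [0,0,0]
    - [0,0,0]
  gripper: [255,255,255,255,255]

```text
time_s: 9.8
position: [611.3, 100.7, 95.8]
ee_rot: [0.998, -0.058, -0.032, -0.001]
contact_force: [-2.3, -0.7, -3.1]
grip_width: 0.158
```

```bash
python3 go.py 615.5 100 93 -0.122
```

```text
pos [611.2763 100.6523  95.7588] dt_mm [ 4.2237 -0.6523 -2.7588] drot [-0.0059 -0.0641 -0.0056] t 9.8 grip 0.15757753451458648 F [-2.3359 -0.6746 -3.1204] j6 1.7168853870873655
```

```bash
python3 - <<'E'
from h import *
for n in ['scene','side']:
    f=grab(n); im=cv2.cvtColor(f['image'],cv2.COLOR_RGB2BGR); c=im[0:250,150:400] 
    cv2.imwrite(f'pics/{n}1z.png',cv2.resize(c,None,fx=2.4,fy=2.4,interpolation=cv2.INTER_CUBIC))
E
```

```text
(no output)
```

View pics/side1z.png

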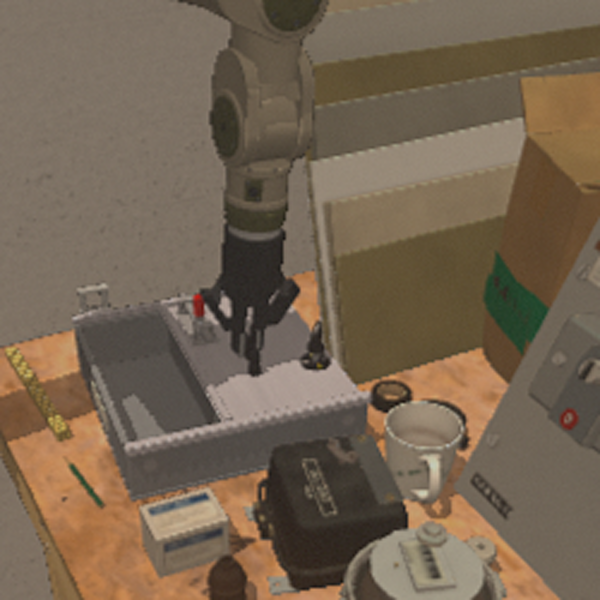

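```bash
python3 - <<'E'
from h import *
np.set_printoptions(precision=0,suppress=True)
f=grab('side');P=pts(f)
def q(zx,zy): 
    u=int(150+zx/2.4);v=int(zy/2.4); return P[v,u]
for a in [(340,370),(345,340),(330,280),(325,230),(400,230),(318,160),(360,90),(420,80),(295,140),(300,100),(310,20),(295,290),(280,250)]: print(a,q(*a))
E
```

```text
(340, 370) [710.  28.  85.]
(345, 340) [766. 105.  74.]
(330, 280) [773. 163. 138.]
(325, 230) [774. 184. 204.]
(400, 230) [878. 155. 194.]
(318, 160) [780. 221. 288.]
(360, 90) [870. 264. 354.]
(420, 80) [968. 263. 354.]
(295, 140) [652.  62. 386.]
(300, 100) [658.  60. 430.]
(310, 20) [662.  52. 511.]
(295, 290) [670.  84. 187.]
(280, 250) [639.  67. 255.]
```

arm_command:
  delta_rot:
    - [0,0,0]
    - [0,0,0]
    - [0,0,0]
    - [-0.006,-0.06,-0.006]
    - [0,0,0]
  translation:
    - [0,0,0]
    - [0,0,0]
    - [0,0,0.03]
    - [0.004,0,0.03]
    - [0,0,0]
  gripper: [110,110,110,110,110]

```text
time_s: 10.45
position: [620.9, 100.0, 157.9]
ee_rot: [0.998, -0.062, 0.003, -0.001]
contact_force: [-0.2, -0.8, 0.1]
grip_width: 0.567
```

arm_command:
  delta_rot:
    - [0,0,0]
    - [0,0,0]
    - [0,0,0]
    - [0,0,0]
    - [0,0,0]
  translation:
    - [0,0,0.03]
    - [0,0,0.03]
    - [0,0,0.02]
    - [0,0,0]
    - [0,0,0]
  gripper: [60,60,60,60,60]

```text
time_s: 10.95
position: [622.7, 99.6, 240.4]
ee_rot: [0.998, -0.062, 0.005, -0.001]
contact_force: [-0.4, -0.1, -1.2]
grip_width: 0.766
```

```bash
python3 cov.py w4.png;  python3 - <<'E'
from h import *
np.set_printoptions(precision=1,suppress=True)
f=grab('wrist');P=pts(f)
ex=np.array([.9925,-.1219]);ey=np.array([.1219,.9925]);O=np.array([497,145.])
D=P[...,:2]-O;bx=D@ex;by=D@ey;z=P[...,2]
for y0 in (-20,0,20,40,60):
    m=(abs(by-y0)<3)
    o=np.argsort(bx[m]); X=bx[m][o];Z=z[m][o]
    s=''
    hi=X[(Z>76)&(Z<85)]; lo=X[(Z<20)&(X>-60)&(X<80)]; dk=X[(Z>62)&(Z<72)]
    print(y0,'cover',hi.min() if len(hi) else 0,hi.max() if len(hi) else 0,'floor',lo.min() if len(lo) else 0,lo.max() if len(lo) else 0,'deck',dk.min() if len(dk) else 0,dk.max() if len(dk) else 0, 'box max',X[(Z>50)].max())
E
```

```text
[622.67   99.562 240.353] [ 0.998 -0.062  0.005 -0.001]
knob 293 [590.473 199.686 137.452]
[232 143  13  36 382] 117.24462882177275 ((615.0636596679688, 119.35948181152344), (31.973262786865234, 11.025819778442383), 82.59838104248047)
-20 cover -73.38438409054474 234.22883286912744 floor -59.43550994787988 29.049512368860455 deck -66.25410562738584 239.714056197813 box max 239.714056197813
0 cover -73.00676168667795 357.13940362283006 floor -59.629933585884615 29.017535488311026 deck -66.50733937485828 397.1375203653902 box max 421.8045071656199
20 cover -72.88871377814786 274.15615379166496 floor -59.965200210875444 28.859744852322972 deck -66.09990098016301 274.5848346872077 box max 354.29398689958015
40 cover -72.96195267294011 266.50135865534685 floor -59.554530893872894 28.23360040078581 deck -66.29708603621431 239.87482152540233 box max 308.3533583282715
60 cover -73.11045115421284 278.9044370284489 floor -59.70040534157409 28.63249843721827 deck -66.24099843973644 280.6754307709727 box max 280.6754307709727
```

View pics/w4.png

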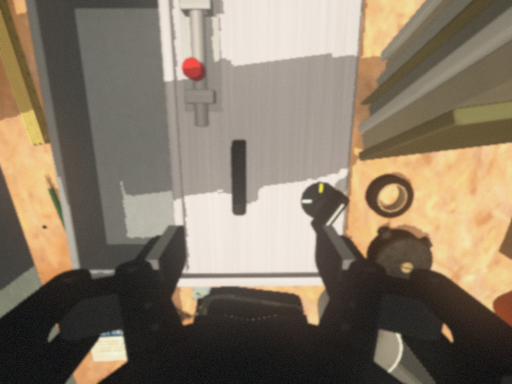

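```bash
python3 go.py 626 100 96 -0.122
```

```text
pos [622.1844  99.5521 239.7355] dt_mm [   3.8156    0.4479 -143.7355] drot [-0.0016  0.0087  0.0024] t 11.05 grip 0.765951362948427 F [0.8198 0.0348 0.4019] j6 1.7259540478871056
```

arm_command:
  delta_rot:
    - [0,0.009,0]
    - [0,0,0]
    - [0,0,0]
    - [0,0,0]
    - [0,0,0]
  translation:
    - [0.004,0,-0.045]
    - [0,0,-0.045]
    - [0,0,-0.03]
    - [0,0,-0.008]
    - [0,0,0]
  gripper: [110,110,110,110,110]

```text
time_s: 11.55
position: [623.2, 99.4, 102.8]
ee_rot: [0.998, -0.062, -0.003, -0.001]
contact_force: [0.6, -0.3, -0.2]
grip_width: 0.57
```

```bash
python3 go.py 626 100 96 -0.122
```

```text
pos [623.1671  99.3607 102.8487] dt_mm [ 2.8329  0.6393 -6.8487] drot [-0.0015 -0.0058  0.0026] t 11.55 grip 0.5697271193756155 F [ 0.6287 -0.2922 -0.2413] j6 1.7255472926936504
```

arm_command:
  delta_rot:
    - [0,-0.006,0]
    - [0,0,0]
    - [0,0,0]
    - [0,0,0]
    - [0,0,0]
  translation:
    - [0.003,0,-0.006]
    - [0.008,0,0]
    - [0.01,-0.001,0]
    - [0.008,-0.001,0]
    - [0.008,-0.001,0]
  gripper: [110,110,110,110,110]

```text
time_s: 12.05
position: [631.0, 99.6, 95.6]
ee_rot: [0.998, -0.06, -0.029, -0.001]
contact_force: [-21.9, 1.4, 4.8]
grip_width: 0.566
```

arm_command:
  delta_rot:
    - [0,0,0]
    - [0,-0.056,0.03]
    - [0,0,0.14]
    - [0,0,0.14]
    - [0,0,0.14]
  translation:
    - [-0.01,0,0]
    - [0,0,0.045]
    - [0,0,0.045]
    - [-0.01,-0.015,0.04]
    - [-0.025,-0.03,0.02]
  gripper: [0,0,0,0,0]

```text
time_s: 12.55
position: [587.1, 56.5, 251.3]
ee_rot: [0.985, 0.174, -0.001, 0.001]
contact_force: [0.5, -0.6, 0.1]
grip_width: 1.002
```

arm_command:
  delta_rot:
    - [0,0,0.14]
    - [0,0,0.14]
    - [0,0,0.14]
    - [0,0,0.14]
    - [0,0,0.14]
  translation:
    - [-0.025,-0.03,0]
    - [-0.025,-0.03,0]
    - [-0.025,-0.03,0]
    - [-0.025,-0.03,0]
    - [-0.015,-0.02,0]
  gripper: [0,0,0,0,0]

```text
time_s: 13.05
position: [477.2, -89.3, 268.3]
ee_rot: [0.857, 0.515, 0.014, 0.007]
contact_force: [1.0, -0.7, -0.6]
grip_width: 0.996
```

```bash
python3 go.py 428 -106 240 1.48
```

```text
pos [477.2419 -89.2733 268.2773] dt_mm [-49.2419 -16.7267 -28.2773] drot [-0.0077  0.0305  0.398 ] t 13.05 grip 0.9960569060561505 F [ 1.0498 -0.6799 -0.613 ] j6 0.13076459791250436
```

arm_command:
  delta_rot:
    - [-0.008,0.03,0.13]
    - [0,0,0.13]
    - [0,0,0.12]
    - [0,0,0]
    - [0,0,0]
  translation:
    - [-0.02,-0.01,0]
    - [-0.015,-0.006,0]
    - [0,0,0]
    - [0,0,0]
    - [0,0,0]
  gripper: [0,0,0,0,0]

```text
time_s: 13.55
position: [444.4, -111.9, 279.1]
ee_rot: [0.742, 0.67, 0.004, 0.011]
contact_force: [0.9, 0.3, 0.9]
grip_width: 1.001
```

```bash
python3 go.py 428 -106 240 1.48; cat > sp.py <<'E'
from h import *
import sys
np.set_printoptions(precision=1,suppress=True)
f=grab('wrist',sys.argv[1]); P=pts(f); z=P[...,2]
m=((z>50)&(z<70)&(P[...,1]<5)&(P[...,0]<485)).astype(np.uint8)
n,l,s,c=cv2.connectedComponentsWithStats(m)
for i in range(1,n):
    if s[i,4]>80:
        q=P[l==i]; col=f['image'][l==i].mean(0)
        print(s[i],col,np.median(q[:,2]),cv2.minAreaRect(q[:,:2].astype(np.float32)),q[:,:2].mean(0))
E
python3 sp.py w5.png
```

```text
pos [ 444.376  -111.9024  279.0773] dt_mm [-16.376    5.9024 -39.0773] drot [0.0115 0.0213 0.0105] t 13.55 grip 1.000512778026156 F [0.8786 0.2635 0.8689] j6 -0.3196529399349114
[100  86  24  25 377] [192.2 105.3  46.7] 54.15104065518975 ((356.7820739746094, -273.2000427246094), (25.899860382080078, 27.675983428955078), 7.4082441329956055) [ 357.2 -271.1]
[  0  95  25  24 395] [ 71.7 121.9 105.2] 54.67185528309887 ((354.8510437011719, -392.9938049316406), (23.539567947387695, 27.48188591003418), 79.00640106201172) [ 355. -393.]
[ 229  108   51   72 3418] [217.7 211.  182.9] 60.688814039014545 ((428.5186462402344, -106.295654296875), (59.76121139526367, 85.10315704345703), 86.20006561279297) [ 426.8 -105.9]
[176 149  22  21 311] [93.2 69.3 49.5] 53.67089175002927 ((439.2272033691406, -194.42062377929688), (26.673160552978516, 25.903076171875), 83.96712493896484) [ 437.9 -193.4]
[ 54 151  23  22 334] [88.3 66.3 46.7] 54.86492036725549 ((426.9381103515625, -346.7194519042969), (27.42000961303711, 22.05145835876465), 14.087876319885254) [ 426.3 -346.7]
```

View pics/w5.png

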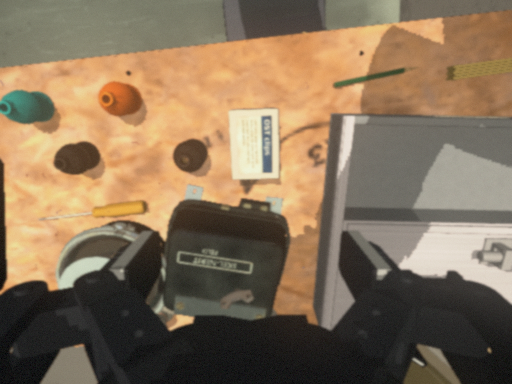

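arm_command:
  delta_rot:
    - [0.011,0.021,0.03]
    - [0,0,0]
    - [0,0,0]
    - [0,0,0]
    - [0,0,0]
  translation:
    - [-0.016,0.006,-0.02]
    - [0,0,-0.045]
    - [0,0,-0.045]
    - [0,0,-0.02]
    - [0,0,0]
  gripper: [0,0,0,0,0]

```text
time_s: 14.1
position: [432.2, -105.6, 148.8]
ee_rot: [0.734, 0.68, 0.002, 0.005]
contact_force: [-0.4, -0.7, -0.1]
grip_width: 1.002
```

```bash
python3 go.py 428.5 -106.2 8 1.504;python3 sp.py w6.png
```

```text
pos [ 432.1841 -105.638   148.8377] dt_mm [  -3.6841   -0.562  -140.8377] drot [0.004  0.0095 0.0095] t 14.1 grip 1.0017859873993171 F [-0.3659 -0.6857 -0.1151] j6 -0.34432151955768386
[  9  93  40  36 981] [174.2  93.1  39.5] 55.05955297089956 ((357.48455810546875, -271.6576232910156), (22.775699615478516, 26.88232421875), 84.64840698242188) [ 357.2 -271. ]
[ 210  131   77  103 7542] [207.8 201.4 172. ] 60.68482768946171 ((428.45025634765625, -106.39427185058594), (60.189414978027344, 85.15673828125), 86.36332702636719) [ 425.9 -106.2]
[364 143  29  98 663] [82.  74.7 67.3] 56.64603035836208 ((443.74017333984375, -4.326324462890625), (4.9464497566223145, 82.5078353881836), 80.46888732910156) [440.   -3.9]
[131 185  33  32 705] [77.9 57.5 40.9] 54.491074919213254 ((438.3334655761719, -193.93055725097656), (27.947505950927734, 25.018938064575195), 37.81752395629883) [ 437.  -192.9]
```

arm_command:
  delta_rot:
    - [0.004,0.009,0.008]
    - [0,0,0]
    - [0,0,0]
    - [0,0,0]
    - [0,0,0]
  translation:
    - [-0.0035,-0.0005,-0.04]
    - [0,0,-0.04]
    - [0,0,-0.03]
    - [0,0,-0.012]
    - [0,0,0]
  gripper: [0,0,0,0,0]

```text
time_s: 14.65
position: [439.1, -109.6, 33.8]
ee_rot: [0.731, 0.682, 0.004, 0.009]
contact_force: [-0.5, 0.1, -0.5]
grip_width: 1.002
```

```bash
python3 go.py 428.5 -106.2 10 1.504
```

```text
pos [ 439.1224 -109.6234   33.7623] dt_mm [-10.6224   3.4234 -23.7623] drot [0.0078 0.0181 0.0034] t 14.65 grip 1.0015538477434067 F [-0.524   0.1374 -0.4664] j6 -0.3522628978325237
```

arm_command:
  delta_rot:
    - [0.008,0.018,0]
    - [0,0,0]
    - [0,0,0]
    - [0,0,0]
    - [0,0,0]
  translation:
    - [-0.01,0.003,-0.02]
    - [0,0,0]
    - [0,0,0]
    - [0,0,0]
    - [0,0,0]
  gripper: [0,0,255,255,255]
  force: 50

```text
time_s: 15.15
position: [437.5, -109.7, 21.7]
ee_rot: [0.732, 0.682, 0.003, 0.006]
contact_force: [-0.1, -0.2, -1.1]
grip_width: 0.7
```

arm_command:
  delta_rot:
    - [0,0,0]
    - [0,0,0]
    - [0,0,0]
    - [0,0,0]
    - [0,0,0]
  translation:
    - [0,0,0]
    - [0,0,0]
    - [0,0,0.02]
    - [0,0,0.03]
    - [0,0,0]
  gripper: [255,255,255,255,255]

```text
time_s: 15.65
position: [437.5, -109.7, 73.9]
ee_rot: [0.732, 0.681, 0.003, 0.006]
contact_force: [1.1, 0.0, -1.2]
grip_width: 0.701
```

```bash
python3 go.py 428.5 -106.2 10 1.504; python3 - <<'E'
from h import *
grab('wrist','w7.png')
E
```

```text
pos [ 437.5346 -109.6863   73.8637] dt_mm [ -9.0346   3.4863 -63.8637] drot [0.0054 0.0131 0.0044] t 15.65 grip 0.7005014852973716 F [ 1.0516  0.0142 -1.2453] j6 -0.3530102539994136
```

View pics/w7.png

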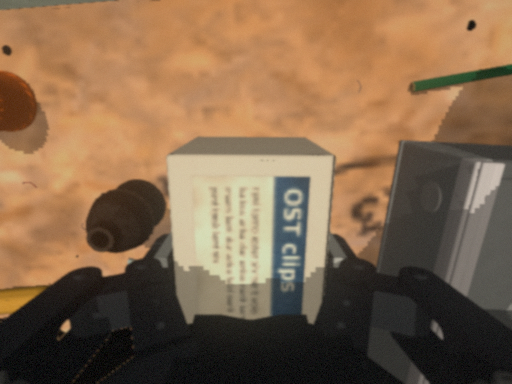

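arm_command:
  delta_rot:
    - [0,0,0]
    - [0,0,-0.02]
    - [0,0,-0.02]
    - [0,0,-0.015]
    - [0,0,0]
  translation:
    - [0,0,0.04]
    - [0,0,0.04]
    - [0.004,0.02,0.01]
    - [0.01,0.04,0]
    - [0.01,0.04,0]
  gripper: [255,255,255,255,255]

```text
time_s: 16.2
position: [457.4, -9.3, 160.1]
ee_rot: [0.754, 0.656, 0.001, 0.002]
contact_force: [0.1, 1.2, -1.6]
grip_width: 0.695
```

arm_command:
  delta_rot:
    - [0,0,0]
    - [0,0,0]
    - [0,0,0]
    - [0,0,0]
    - [0,0,0]
  translation:
    - [0.01,0.04,0]
    - [0.01,0.04,0]
    - [0.01,0.04,0]
    - [0.01,0.04,0]
    - [0.01,0.02,0]
  gripper: [255,255,255,255,255]

```text
time_s: 16.7
position: [505.4, 179.5, 153.5]
ee_rot: [0.754, 0.656, -0.002, 0.0]
contact_force: [0.6, -0.5, -1.9]
grip_width: 0.696
```

```bash
python3 go.py 516.3 228.3 150 1.449
```

```text
pos [505.3678 179.4825 153.4688] dt_mm [10.9322 48.8175 -3.4688] drot [ 0.0031 -0.0028  0.0167] t 16.7 grip 0.6955238973086386 F [ 0.5657 -0.5194 -1.9394] j6 0.3314168326981266
```

arm_command:
  delta_rot:
    - [0.003,-0.003,0.016]
    - [0,0,0]
    - [0,0,0]
    - [0,0,0]
    - [0,0,0]
  translation:
    - [0.006,0.025,0]
    - [0.005,0.02,0]
    - [0,0,0]
    - [0,0,0]
    - [0,0,0]
  gripper: [255,255,255,255,255]

```text
time_s: 17.2
position: [513.8, 228.6, 145.2]
ee_rot: [0.747, 0.665, -0.005, -0.002]
contact_force: [0.2, 0.5, -1.6]
grip_width: 0.696
```

```bash
python3 go.py 516.3 228.3 30 1.449;  python3 - <<'E'
from h import *
grab('wrist','w8.png')
E
```

```text
pos [513.8355 228.5813 145.2155] dt_mm [   2.4645   -0.2813 -115.2155] drot [ 0.0031 -0.0098 -0.0055] t 17.2 grip 0.6955946295977664 F [ 0.1835  0.5481 -1.6006] j6 0.39235153937669404
```

View pics/w8.png

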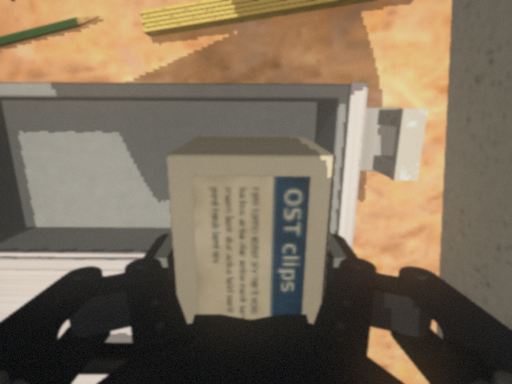

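arm_command:
  delta_rot:
    - [0.003,-0.01,-0.005]
    - [0,0,0]
    - [0,0,0]
    - [0,0,0]
    - [0,0,0]
  translation:
    - [0.002,0,-0.03]
    - [0,0,-0.03]
    - [0,0,-0.015]
    - [0,0,0]
    - [0,0,0]
  gripper: [255,255,255,255,255]

```text
time_s: 17.75
position: [516.1, 223.6, 69.6]
ee_rot: [0.751, 0.66, 0.001, 0.001]
contact_force: [-0.6, -0.0, -1.1]
grip_width: 0.693
```

```bash
python3 go.py 516.3 228.3 30 1.449
```

```text
pos [516.1487 223.6128  69.5541] dt_mm [  0.1513   4.6872 -39.5541] drot [0.0003 0.0028 0.0069] t 17.75 grip 0.6929082003937692 F [-0.5808 -0.0077 -1.1042] j6 0.3953840769747655
```

arm_command:
  delta_rot:
    - [0,0.003,0.006]
    - [0,0,0]
    - [0,0,0]
    - [0,0,0]
    - [0,0,0]
  translation:
    - [0,0.003,-0.02]
    - [0,0,-0.015]
    - [0,0,0]
    - [0,0,0]
    - [0,0,0]
  gripper: [255,255,255,255,255]

```text
time_s: 18.25
position: [520.6, 226.0, 40.5]
ee_rot: [0.75, 0.661, 0.004, 0.002]
contact_force: [-0.3, 0.1, -1.9]
grip_width: 0.694
```

arm_command:
  delta_rot:
    - [0,0.008,0]
    - [0,0,0]
    - [0,0,0]
    - [0,0,0]
    - [0,0,0]
  translation:
    - [-0.004,0,-0.012]
    - [0,0,0]
    - [0,0,0]
    - [0,0,0]
    - [0,0,0]
  gripper: [255,255,60,60,60]

```text
time_s: 18.75
position: [518.4, 226.6, 30.6]
ee_rot: [0.75, 0.661, 0.003, 0.0]
contact_force: [0.3, -0.3, 0.3]
grip_width: 0.764
```

arm_command:
  delta_rot:
    - [0,0,0]
    - [0,0,0]
    - [0,0,0]
    - [0,0,0]
    - [0,0,0]
  translation:
    - [0,0,0.02]
    - [0,0,0.04]
    - [0,0,0.04]
    - [0,0,0.04]
    - [0,0,0.02]
  gripper: [60,60,60,60,60]

```text
time_s: 19.25
position: [514.4, 225.5, 192.6]
ee_rot: [0.75, 0.661, -0.001, -0.001]
contact_force: [0.5, -0.0, -0.1]
grip_width: 0.767
```

```bash
python3 go.py 516.3 228.3 30 1.449;  python3 - <<'E'
from h import *
grab('wrist','w9.png')
E
```

```text
pos [514.3686 225.4951 192.6345] dt_mm [   1.9314    2.8049 -162.6345] drot [-0.0011 -0.0026  0.0035] t 19.25 grip 0.7668842639329219 F [ 0.4925 -0.0129 -0.121 ] j6 0.39451438269228734
```

View pics/w9.png

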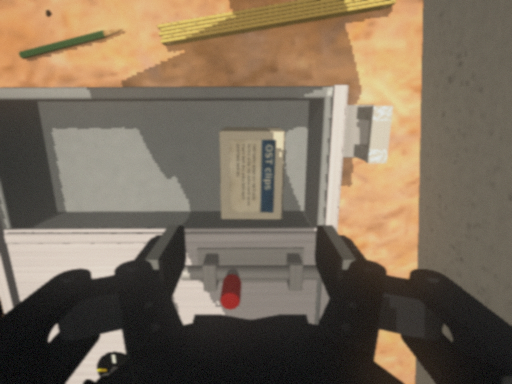

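arm_command:
  delta_rot:
    - [0,0,0]
    - [0,0,0]
    - [0,0,0]
    - [0,0,0]
    - [0,0,0]
  translation:
    - [-0.009,-0.046,0]
    - [-0.009,-0.046,0]
    - [-0.009,-0.046,0]
    - [-0.009,-0.046,0]
    - [-0.009,-0.046,0]
  gripper: [60,60,60,60,60]

```text
time_s: 19.8
position: [472.2, -4.8, 198.6]
ee_rot: [0.746, 0.666, 0.006, 0.003]
contact_force: [0.6, -0.1, -0.1]
grip_width: 0.766
```

arm_command:
  delta_rot:
    - [0,0,0]
    - [0,0,0]
    - [0,0,0]
    - [0,0,0]
    - [0,0,0]
  translation:
    - [-0.009,-0.046,0]
    - [-0.009,-0.046,0]
    - [-0.009,-0.03,0]
    - [-0.004,-0.02,0]
    - [0,0,0]
  gripper: [60,60,60,60,60]

```text
time_s: 20.3
position: [438.3, -157.6, 199.5]
ee_rot: [0.748, 0.664, 0.006, 0.005]
contact_force: [-1.0, 0.4, -0.4]
grip_width: 0.764
```

```bash
python3 go.py 438.3 -194 2 1.449; python3 sp.py w10.png
```

```text
pos [ 438.3145 -157.6302  199.46  ] dt_mm [  -0.0145  -36.3698 -197.46  ] drot [-0.0008  0.0163 -0.0021] t 20.3 grip 0.7643459365430592 F [-0.9694  0.3718 -0.4445] j6 -0.4038732361828263
[103  88  31  31 614] [194.4 106.8  46.6] 54.1697044203097 ((357.17974853515625, -273.65460205078125), (27.57728385925293, 27.03399658203125), 59.758766174316406) [ 357.5 -271.3]
[397 118  25  85 693] [83.7 77.  69.7] 57.701445518477094 ((443.8443908691406, -4.385168075561523), (4.460020065307617, 82.7420883178711), 81.28551483154297) [441.7  -4. ]
[199 164  28  27 481] [92.2 67.9 48.3] 53.663104659489534 ((439.0838623046875, -195.33580017089844), (26.5637149810791, 26.8789119720459), 6.492553234100342) [ 437.3 -194.3]
[ 46 171  30  26 546] [86.8 65.  46. ] 54.82970333026843 ((426.81500244140625, -347.29644775390625), (26.57600975036621, 22.443279266357422), 14.04285717010498) [ 426.4 -346.7]
```

View pics/w10.png

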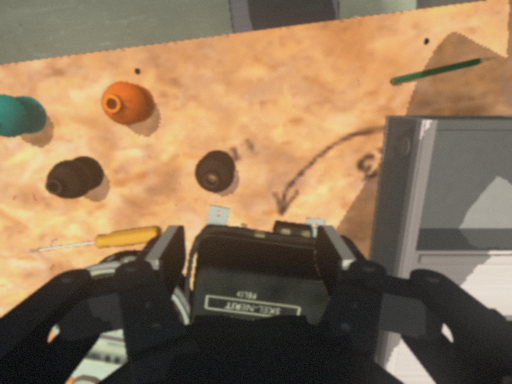

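```bash
python3 - <<'E'
from h import *
np.set_printoptions(precision=1,suppress=True)
for n in ('wrist','side','scene'):
    f=grab(n);P=pts(f);m=(P[...,0]>465)&(P[...,0]<600)&(P[...,1]>-260)&(P[...,1]<-120)
    for lo,hi in((5,30),(30,60),(60,80),(80,110)):
        q=P[m&(P[...,2]>lo)&(P[...,2]<hi)]
        for ya,yb in ((-150,-120),(-200,-150),(-260,-200)):
            k=q[(q[:,1]>ya)&(q[:,1]<yb)]
            if len(k): print(n,lo,ya,np.percentile(k[:,0],1),len(k))
E
```

```text
wrist 5 -150 511.23965154763755 192
wrist 5 -200 492.7674327021703 111
wrist 5 -260 491.6999621830327 109
wrist 30 -150 513.1670172427446 648
wrist 30 -200 500.4406035938367 1000
wrist 30 -260 498.929658733093 1012
wrist 60 -150 527.303083661885 336
wrist 60 -200 513.7113633881955 590
wrist 60 -260 511.07952191365166 404
wrist 80 -150 530.2063413398768 1434
wrist 80 -200 516.9733517376895 2815
wrist 80 -260 514.0628897046411 1444
side 5 -150 509.8405083343984 36
side 5 -200 480.369779699036 34
side 5 -260 486.72227363099745 137
side 30 -150 513.9934570425654 54
side 30 -200 500.133660726183 99
side 30 -260 499.49718255725196 303
side 60 -150 526.3746947023585 22
side 60 -200 513.7986222902422 40
side 60 -260 511.76932526464753 271
side 80 -150 530.3580042299242 196
side 80 -200 517.5811492139441 403
side 80 -260 514.1025813449589 448
scene 5 -150 511.1508098622414 37
scene 5 -200 485.3850807452417 18
scene 5 -260 486.6299789920003 100
scene 30 -150 514.9348267855801 36
scene 30 -200 501.56436700540905 64
scene 30 -260 498.4370898866032 281
scene 60 -150 528.4675020705088 13
scene 60 -200 513.8739775654515 21
scene 60 -260 511.4871810607315 239
scene 80 -150 530.9973678892887 182
scene 80 -200 518.0490282146694 373
scene 80 -260 514.9492962695117 422
```

arm_command:
  delta_rot:
    - [0,0.016,0]
    - [0,0,0]
    - [0,0,0]
    - [0,0,0]
    - [0,0,0]
  translation:
    - [0,-0.035,-0.03]
    - [0,0,-0.045]
    - [0,0,-0.03]
    - [0,0,0]
    - [0,0,0]
  gripper: [40,40,40,40,40]

```text
time_s: 21.0
position: [442.3, -185.2, 94.0]
ee_rot: [0.743, 0.67, 0.002, 0.001]
contact_force: [0.2, -0.7, 0.7]
grip_width: 0.838
```

```bash
python3 go.py 438.5 -195 2 1.449; python3 sp.py w11.png
```

```text
pos [ 442.285  -185.1917   94.0167] dt_mm [ -3.785   -9.8083 -92.0167] drot [-0.0002  0.0045 -0.0184] t 21.0 grip 0.8384918740323467 F [ 0.1589 -0.7079  0.7312] j6 -0.46239245295189085
[  62   64   50   50 1595] [167.8  88.7  35.9] 54.82653463677581 ((357.0202331542969, -272.2939758300781), (24.389087677001953, 27.73493766784668), 80.39075469970703) [ 357.4 -271.4]
[ 213  184   43   41 1108] [72.  53.2 38.1] 54.0782177466523 ((438.8171691894531, -195.32826232910156), (26.825225830078125, 27.414676666259766), 42.91757583618164) [ 436.6 -194.8]
[  0 192  24  39 669] [49.  36.8 26.3] 52.89765566548992 ((428.82269287109375, -343.95947265625), (14.812101364135742, 26.771739959716797), 71.6905746459961) [ 427.6 -342.4]
```

View pics/w11.png

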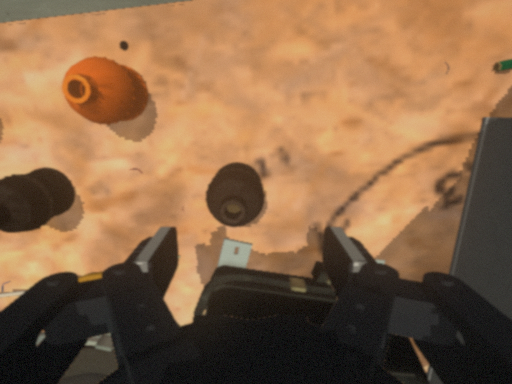

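arm_command:
  delta_rot:
    - [0,0.004,-0.015]
    - [0,0,0]
    - [0,0,0]
    - [0,0,0]
    - [0,0,0]
  translation:
    - [-0.006,-0.01,-0.025]
    - [0,0,-0.025]
    - [0,0,-0.015]
    - [0,0,0]
    - [0,0,0]
  gripper: [40,40,40,40,40]

```text
time_s: 21.55
position: [443.9, -197.1, 37.5]
ee_rot: [0.746, 0.666, 0.003, 0.008]
contact_force: [-1.6, -0.4, 0.1]
grip_width: 0.845
```

```bash
python3 go.py 438.8 -195.3 3 1.449
```

```text
pos [ 443.8662 -197.1159   37.4607] dt_mm [ -5.0662   1.8159 -34.4607] drot [ 0.0088  0.0146 -0.0083] t 21.55 grip 0.8452751711108365 F [-1.5675 -0.3779  0.1275] j6 -0.47039389262374715
```

arm_command:
  delta_rot:
    - [0.009,0.015,0]
    - [0,0,0]
    - [0,0,0]
    - [0,0,0]
    - [0,0,0]
  translation:
    - [-0.006,0.002,-0.015]
    - [0,0,-0.013]
    - [0,0,0]
    - [0,0,0]
    - [0,0,0]
  gripper: [40,40,40,40,40]

```text
time_s: 22.05
position: [440.5, -196.3, 12.5]
ee_rot: [0.746, 0.666, 0.001, 0.002]
contact_force: [-0.1, -0.4, 0.2]
grip_width: 0.843
```

```bash
python3 go.py 438.8 -195.3 3 1.449
```

```text
pos [ 440.5137 -196.3364   12.491 ] dt_mm [-1.7137  1.0364 -9.491 ] drot [ 0.0029  0.0041 -0.0098] t 22.05 grip 0.8432494531893884 F [-0.1015 -0.3813  0.202 ] j6 -0.47379245189604424
```

arm_command:
  delta_rot:
    - [0.003,0.004,-0.008]
    - [0,0,0]
    - [0,0,0]
    - [0,0,0]
    - [0,0,0]
  translation:
    - [-0.002,0.001,-0.009]
    - [0,0,0]
    - [0,0,0]
    - [0,0,0]
    - [0,0,0]
  gripper: [40,40,255,255,255]
  force: 50

```text
time_s: 22.55
position: [439.1, -195.9, 4.0]
ee_rot: [0.749, 0.663, 0.0, 0.001]
contact_force: [-0.8, 0.0, 1.7]
grip_width: 0.472
```

arm_command:
  delta_rot:
    - [0,0,0]
    - [0,0,0]
    - [0,0,0]
    - [0,0,0]
    - [0,0,0]
  translation:
    - [0,0,0]
    - [0,0,0]
    - [0,0,0.02]
    - [0,0,0.03]
    - [0,0,0]
  gripper: [255,255,255,255,255]

```text
time_s: 23.05
position: [437.8, -194.9, 54.2]
ee_rot: [0.749, 0.663, -0.0, -0.001]
contact_force: [0.9, -1.0, -0.5]
grip_width: 0.465
```

```bash
python3 go.py 428.5 -106.2 10 1.504; python3 - <<'E'
from h import *
grab('wrist','w12.png')
E
```

```text
pos [ 437.7924 -194.9478   54.1653] dt_mm [ -9.2924  88.7478 -44.1653] drot [-0.0013 -0.0016  0.0541] t 23.05 grip 0.46507122866626055 F [ 0.9258 -0.9782 -0.5253] j6 -0.46592892436329614
```

View pics/w12.png

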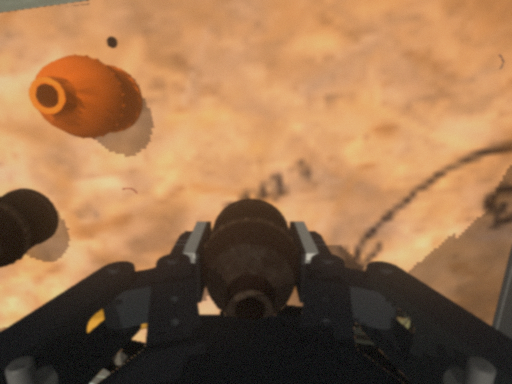

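arm_command:
  delta_rot:
    - [0,0,0]
    - [0,0,0]
    - [0,0,0]
    - [0,0,0]
    - [0,0,0]
  translation:
    - [0,0,0.04]
    - [0,0.01,0.04]
    - [0.005,0.03,0.02]
    - [0.008,0.04,0]
    - [0.008,0.04,0]
  gripper: [255,255,255,255,255]

```text
time_s: 23.6
position: [455.5, -73.5, 151.0]
ee_rot: [0.752, 0.659, -0.001, -0.005]
contact_force: [0.8, 0.7, -1.0]
grip_width: 0.468
```

arm_command:
  delta_rot:
    - [0,0,0]
    - [0,0,0]
    - [0,0,0]
    - [0,0,0]
    - [0,0,0]
  translation:
    - [0.008,0.04,0]
    - [0.008,0.04,0]
    - [0.008,0.04,0]
    - [0.008,0.04,0]
    - [0.003,0.01,0]
  gripper: [255,255,255,255,255]

```text
time_s: 24.1
position: [488.8, 106.0, 146.0]
ee_rot: [0.751, 0.66, -0.003, -0.007]
contact_force: [0.3, -1.0, -0.4]
grip_width: 0.467
```

```bash
python3 go.py 495.8 135 12 1.449; python3 - <<'E'
from h import *
grab('wrist','w13.png')
E
```

```text
pos [488.8413 105.9898 145.9522] dt_mm [   6.9587   29.0102 -133.9522] drot [-0.0068 -0.0133  0.0072] t 24.1 grip 0.46744604084556834 F [ 0.304  -1.0022 -0.3728] j6 0.17728054151798187
```

View pics/w13.png

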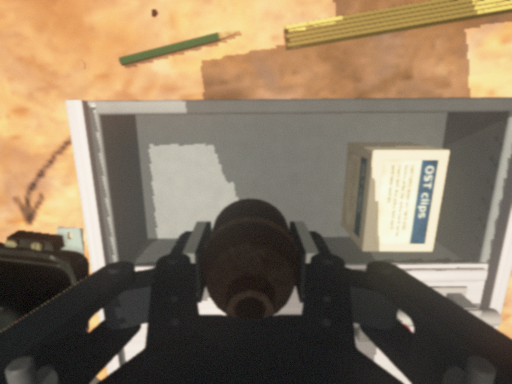

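arm_command:
  delta_rot:
    - [-0.007,-0.013,0.007]
    - [0,0,0]
    - [0,0,0]
    - [0,0,0]
    - [0,0,0]
  translation:
    - [0.006,0.025,0]
    - [0,0,-0.03]
    - [0,0,-0.03]
    - [0,0,-0.01]
    - [0,0,0]
  gripper: [255,255,255,255,255]

```text
time_s: 24.65
position: [493.7, 128.7, 70.8]
ee_rot: [0.749, 0.663, -0.003, -0.0]
contact_force: [-0.5, 0.2, -0.3]
grip_width: 0.466
```

```bash
python3 go.py 495.8 135 12 1.449
```

```text
pos [493.7436 128.6802  70.7742] dt_mm [  2.0564   6.3198 -58.7742] drot [ 0.0033 -0.0039  0.0004] t 24.65 grip 0.46567935203884586 F [-0.4621  0.1803 -0.3461] j6 0.22143075052240477
```

arm_command:
  delta_rot:
    - [0.003,-0.004,0]
    - [0,0,0]
    - [0,0,0]
    - [0,0,0]
    - [0,0,0]
  translation:
    - [0.0,0.004,-0.02]
    - [0,0,-0.02]
    - [0,0,-0.01]
    - [0,0,0]
    - [0,0,0]
  gripper: [255,255,255,255,255]

```text
time_s: 25.15
position: [496.6, 129.6, 23.3]
ee_rot: [0.751, 0.661, 0.001, 0.002]
contact_force: [0.6, -0.0, -0.0]
grip_width: 0.463
```

```bash
python3 go.py 495.8 135 11 1.449
```

```text
pos [496.6156 129.5965  23.3447] dt_mm [ -0.8156   5.4035 -12.3447] drot [0.0008 0.0041 0.0052] t 25.15 grip 0.4625414079174447 F [ 0.6243 -0.003  -0.0172] j6 0.22648192036038248
```

arm_command:
  delta_rot:
    - [0,0.004,0]
    - [0,0,0]
    - [0,0,0]
    - [0,0,0]
    - [0,0,0]
  translation:
    - [0,0,-0.012]
    - [0,0,0]
    - [0,0,0]
    - [0,0,0]
    - [0,0,0]
  gripper: [255,255,100,100,100]

```text
time_s: 25.65
position: [499.3, 129.6, 13.4]
ee_rot: [0.751, 0.661, 0.002, 0.002]
contact_force: [-1.1, 0.4, 0.3]
grip_width: 0.61
```

arm_command:
  delta_rot:
    - [0,0,0]
    - [0,0,0]
    - [0,0,0]
    - [0,0,0]
    - [0,0,0]
  translation:
    - [0,0,0.02]
    - [0,0,0.03]
    - [0,0,0.04]
    - [0,0,0.04]
    - [0,-0.02,0.03]
  gripper: [100,100,100,100,60]

```text
time_s: 26.15
position: [494.0, 110.4, 174.6]
ee_rot: [0.75, 0.662, -0.002, -0.001]
contact_force: [0.2, -0.3, 0.8]
grip_width: 0.754
```

```bash
python3 go.py 427 -347 190 1.449; python3 - <<'E'
from h import *
grab('wrist','w14.png')
E
```

```text
pos [494.01   110.4024 174.6007] dt_mm [ -67.01   -457.4024   15.3993] drot [ 0.0008 -0.0052  0.0024] t 26.15 grip 0.7540046358247543 F [ 0.1819 -0.2869  0.8088] j6 0.1856776843712369
```

View pics/w14.png

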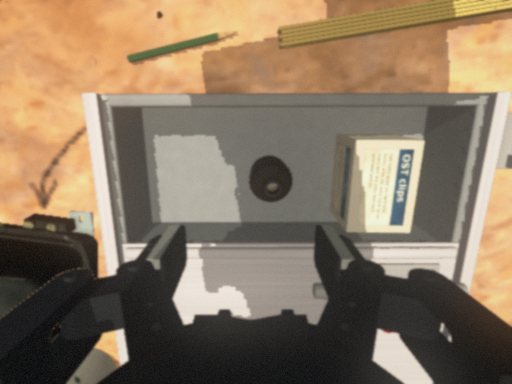

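arm_command:
  delta_rot:
    - [0,0,0]
    - [0,0,0]
    - [0,0,0]
    - [0,0,0]
    - [0,0,0]
  translation:
    - [-0.007,-0.04,0.02]
    - [-0.007,-0.046,0]
    - [-0.007,-0.046,0]
    - [-0.007,-0.046,0]
    - [-0.007,-0.046,0]
  gripper: [60,60,60,60,60]

```text
time_s: 26.7
position: [463.4, -119.1, 205.1]
ee_rot: [0.747, 0.665, 0.004, 0.006]
contact_force: [0.7, 0.8, 0.3]
grip_width: 0.765
```

arm_command:
  delta_rot:
    - [0,0,0]
    - [0,0,0]
    - [0,0,0]
    - [0,0,0]
    - [0,0,0]
  translation:
    - [-0.007,-0.046,0]
    - [-0.007,-0.046,0]
    - [-0.006,-0.046,0]
    - [-0.004,-0.03,0]
    - [0,0,0]
  gripper: [60,60,60,60,60]

```text
time_s: 27.2
position: [436.5, -299.5, 205.8]
ee_rot: [0.749, 0.663, 0.004, 0.009]
contact_force: [0.1, -0.1, -0.8]
grip_width: 0.763
```

```bash
python3 go.py 427 -347 2 1.449; python3 sp.py w15.png
```

```text
pos [ 436.483  -299.5345  205.8455] dt_mm [  -9.483   -47.4655 -203.8455] drot [0.0084 0.0184 0.0004] t 27.2 grip 0.7634739784985551 F [ 0.1457 -0.1166 -0.7514] j6 -0.6345634469079955
[252  71  31  31 584] [195.6 105.9  44.9] 53.33556913889602 ((357.3359069824219, -274.075927734375), (26.442750930786133, 27.954551696777344), 59.29958724975586) [ 357.2 -274.3]
[127  84  29  31 578] [ 72.5 123.5 106.6] 53.968580752855146 ((354.535888671875, -396.3357238769531), (26.571487426757812, 27.17638397216797), 25.712778091430664) [ 354.7 -394.4]
[   0  146   90   95 1061] [46.1 34.8 24.8] 59.52720236475979 ((419.3638610839844, -491.60211181640625), (119.78533935546875, 55.31654739379883), 29.812358856201172) [ 427.5 -481.9]
[188 154  27  27 480] [85.3 64.8 45.4] 53.457037034219894 ((426.6954345703125, -349.8292541503906), (26.846588134765625, 26.912612915039062), 24.755006790161133) [ 425.9 -348.7]
[   0  184   50   44 1171] [67.6 52.6 39. ] 61.23544077327818 ((440.9765625, -535.5468139648438), (60.48660659790039, 39.13158416748047), 76.40592956542969) [ 440.6 -533.5]
[  0 224  11  25 164] [41.3 26.9 19.2] 66.11816626641149 ((471.1621398925781, -562.5423583984375), (2.8857479095458984, 28.49025535583496), 72.0476303100586) [ 471.8 -563.1]
```

View pics/w15.png

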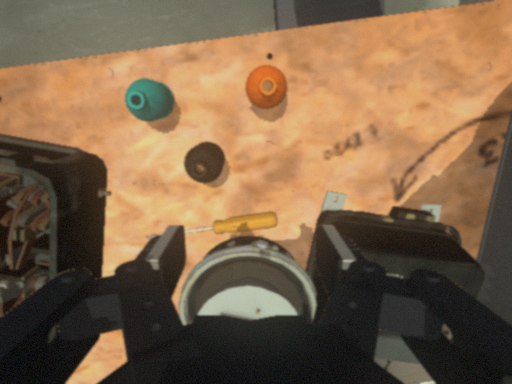

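```bash
python3 - <<'E'
from h import *
np.set_printoptions(precision=1,suppress=True)
for n in ('wrist','side'):
    f=grab(n);P=pts(f);z=P[...,2];m=(P[...,0]>370)&(P[...,0]<520)&(P[...,1]>-420)&(P[...,1]<-290)
    for lo,hi in((6,30),(30,70),(70,110),(110,180)):
        q=P[m&(z>lo)&(z<hi)&((P[...,0]>452)|(P[...,1]<-375))]
        if len(q): print(n,lo,np.percentile(q[:,0],[1,10]),q[:,1].min(),len(q), q[np.argmin(q[:,0])])
E
```

```text
wrist 6 [373.7 501.3] -419.3277195403301 885 [ 370.4 -385.6   18.1]
wrist 30 [370.1 371.2] -407.8088604579476 341 [ 370.  -403.3   47.1]
side 6 [499.1 501.6] -417.4533168163624 233 [ 371.5 -407.1    6.4]
side 30 [370.1 371. ] -408.5418646327261 47 [ 370.1 -391.    48.7]
```

arm_command:
  delta_rot:
    - [0.008,0.018,0]
    - [0,0,0]
    - [0,0,0]
    - [0,0,0]
    - [0,0,0]
  translation:
    - [-0.008,-0.045,0]
    - [-0.004,0,-0.045]
    - [-0.002,0,-0.045]
    - [0,0,-0.02]
    - [0,0,0]
  gripper: [40,40,40,40,40]

```text
time_s: 27.85
position: [426.9, -334.7, 96.5]
ee_rot: [0.743, 0.669, 0.001, 0.002]
contact_force: [0.2, 0.7, 0.3]
grip_width: 0.843
```

```bash
python3 go.py 426.7 -349.8 2 1.449; python3 sp.py w16.png
```

```text
pos [ 426.8958 -334.7444   96.5143] dt_mm [ -0.1958 -15.0556 -94.5143] drot [ 0.0015  0.0049 -0.0161] t 27.85 grip 0.8425758988933706 F [0.2028 0.7006 0.2626] j6 -0.7087160150058303
[ 313   64   48   50 1480] [174.2  90.2  33.9] 53.84817611996747 ((356.7382507324219, -274.8403625488281), (27.260515213012695, 27.90001678466797), 72.77632141113281) [ 356.9 -276.1]
[ 115   84   46   46 1407] [ 59.2 109.8  95.1] 54.14848124484836 ((354.42962646484375, -397.052978515625), (27.845718383789062, 26.785152435302734), 83.4460678100586) [ 354.6 -394.7]
[   0  188   58   93 1985] [27.7 21.6 16.3] 60.21166070731653 ((425.0649719238281, -474.73394775390625), (68.10749053955078, 28.803640365600586), 15.66055679321289) [ 422.1 -472.3]
[ 207  190   41   39 1073] [68.7 51.5 36.2] 54.06320867127799 ((426.5988464355469, -350.30474853515625), (27.03255271911621, 27.44154167175293), 84.06497955322266) [ 424.7 -349.5]
```

arm_command:
  delta_rot:
    - [0.001,0.005,-0.016]
    - [0,0,0]
    - [0,0,0]
    - [0,0,0]
    - [0,0,0]
  translation:
    - [-0.003,-0.015,-0.025]
    - [0,0,-0.03]
    - [0,0,-0.02]
    - [0,0,0]
    - [0,0,0]
  gripper: [40,40,40,40,40]

```text
time_s: 28.4
position: [431.5, -350.4, 30.9]
ee_rot: [0.746, 0.666, 0.0, 0.008]
contact_force: [0.5, -0.1, 0.3]
grip_width: 0.846
```

```bash
python3 go.py 426.7 -350.3 3 1.449
```

```text
pos [ 431.475  -350.3723   30.899 ] dt_mm [ -4.775    0.0723 -27.899 ] drot [ 0.0114  0.0106 -0.0083] t 28.4 grip 0.845919620949376 F [ 0.4716 -0.1367  0.3375] j6 -0.7130174585097857
```

arm_command:
  delta_rot:
    - [0.011,0.011,0]
    - [0,0,0]
    - [0,0,0]
    - [0,0,0]
    - [0,0,0]
  translation:
    - [-0.005,0,-0.014]
    - [0,0,-0.012]
    - [0,0,0]
    - [0,0,0]
    - [0,0,0]
  gripper: [40,40,40,40,255]

```text
time_s: 28.9
position: [428.8, -352.1, 7.6]
ee_rot: [0.746, 0.666, -0.0, 0.003]
contact_force: [0.5, 0.2, 0.0]
grip_width: 0.69
```

arm_command:
  delta_rot:
    - [0,0,0]
    - [0,0,0]
    - [0,0,0]
    - [0,0,0]
    - [0,0,0]
  translation:
    - [0,0,0]
    - [0,0,0]
    - [0,0,0]
    - [0,0,0.02]
    - [0,0,0.03]
  gripper: [255,255,255,255,255]

```text
time_s: 29.4
position: [426.3, -349.6, 55.3]
ee_rot: [0.746, 0.666, -0.0, -0.001]
contact_force: [0.5, 1.0, -1.1]
grip_width: 0.457
```

```bash
python3 go.py 426.7 -350.3 3 1.449; python3 - <<'E'
from h import *
grab('wrist','w17.png')
E
```

```text
pos [ 426.3435 -349.6415   55.2596] dt_mm [  0.3565  -0.6585 -52.2596] drot [-0.0012 -0.0017 -0.0093] t 29.4 grip 0.45653585858547474 F [ 0.5186  1.0306 -1.0958] j6 -0.7197028745827625
```

View pics/w17.png

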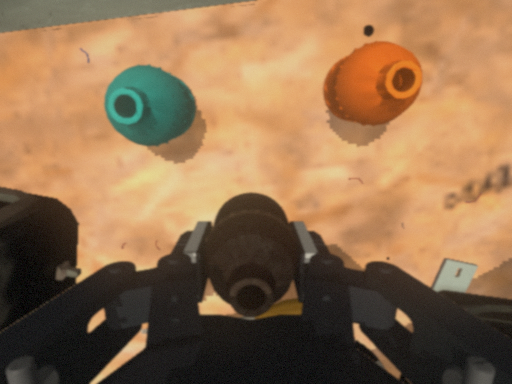

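arm_command:
  delta_rot:
    - [0,0,0]
    - [0,0,0]
    - [0,0,0]
    - [0,0,0]
    - [0,0,0]
  translation:
    - [0,0,0.045]
    - [0,0.01,0.045]
    - [0.005,0.03,0.02]
    - [0.006,0.04,0]
    - [0.006,0.04,0]
  gripper: [255,255,255,255,255]

```text
time_s: 29.95
position: [446.4, -234.3, 176.8]
ee_rot: [0.749, 0.663, 0.0, 0.006]
contact_force: [0.8, -0.6, 0.2]
grip_width: 0.46
```

arm_command:
  delta_rot:
    - [0,0,0]
    - [0,0,0]
    - [0,0,0]
    - [0,0,0]
    - [0,0,0]
  translation:
    - [0.006,0.04,0]
    - [0.006,0.04,0]
    - [0.006,0.04,0]
    - [0.006,0.04,0]
    - [0.006,0.04,0]
  gripper: [255,255,255,255,255]

```text
time_s: 30.45
position: [477.1, -27.5, 178.3]
ee_rot: [0.75, 0.662, 0.001, 0.009]
contact_force: [0.8, -0.3, -1.2]
grip_width: 0.462
```

```bash
python3 go.py 485.8 53.7 150 1.449
```

```text
pos [477.053  -27.5482 178.3459] dt_mm [  8.747   81.2482 -28.3459] drot [0.0118 0.014  0.0023] t 30.45 grip 0.46155585104263747 F [ 0.7823 -0.278  -1.1524] j6 -0.09645626183956726
```

arm_command:
  delta_rot:
    - [0.012,0.014,0]
    - [0,0,0]
    - [0,0,0]
    - [0,0,0]
    - [0,0,0]
  translation:
    - [0.003,0.035,0]
    - [0.003,0.035,0]
    - [0.002,0.007,-0.01]
    - [0,0,0]
    - [0,0,0]
  gripper: [255,255,255,255,255]

```text
time_s: 30.95
position: [484.9, 56.9, 168.0]
ee_rot: [0.747, 0.665, 0.001, 0.0]
contact_force: [0.3, -0.7, -0.1]
grip_width: 0.459
```

```bash
python3 go.py 485.8 53.7 13 1.449; python3 - <<'E'
from h import *
grab('wrist','w18.png')
E
```

```text
pos [484.858   56.8567 167.9651] dt_mm [   0.942    -3.1567 -154.9651] drot [-0.0006  0.001  -0.0056] t 30.95 grip 0.45910944230161194 F [ 0.3083 -0.6895 -0.1396] j6 0.06784111202862513
```

View pics/w18.png

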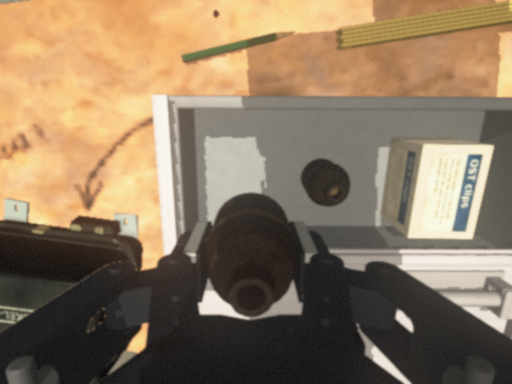

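arm_command:
  delta_rot:
    - [0,0,-0.005]
    - [0,0,0]
    - [0,0,0]
    - [0,0,0]
    - [0,0,0]
  translation:
    - [0,-0.002,-0.03]
    - [0,0,-0.045]
    - [0,0,-0.025]
    - [0,0,0]
    - [0,0,0]
  gripper: [255,255,255,255,255]

```text
time_s: 31.5
position: [486.8, 47.8, 68.0]
ee_rot: [0.752, 0.659, 0.002, 0.003]
contact_force: [0.6, -0.1, -0.3]
grip_width: 0.458
```

```bash
python3 go.py 485.8 53.7 13 1.449
```

```text
pos [486.839   47.8429  68.0179] dt_mm [ -1.039    5.8571 -55.0179] drot [0.0012 0.0066 0.0104] t 31.5 grip 0.4582390674769444 F [ 0.5825 -0.0751 -0.3304] j6 0.06631015675747255
```

arm_command:
  delta_rot:
    - [0,0.007,0.01]
    - [0,0,0]
    - [0,0,0]
    - [0,0,0]
    - [0,0,0]
  translation:
    - [-0.002,0.006,-0.02]
    - [0,0,-0.02]
    - [0,0,-0.008]
    - [0,0,0]
    - [0,0,0]
  gripper: [255,255,255,255,255]

```text
time_s: 32.0
position: [491.4, 51.0, 26.8]
ee_rot: [0.75, 0.661, 0.004, 0.005]
contact_force: [0.7, 0.1, 0.0]
grip_width: 0.457
```

```bash
python3 go.py 485.8 53.7 13 1.449
```

```text
pos [491.4266  51.0064  26.8462] dt_mm [ -5.6266   2.6936 -13.8462] drot [0.0021 0.0117 0.0046] t 32.0 grip 0.457105318050842 F [0.689  0.0983 0.0386] j6 0.06805507192315899
```

arm_command:
  delta_rot:
    - [0.002,0.012,0]
    - [0,0,0]
    - [0,0,0]
    - [0,0,0]
    - [0,0,0]
  translation:
    - [-0.005,0.002,-0.013]
    - [0,0,0]
    - [0,0,0]
    - [0,0,0]
    - [0,0,0]
  gripper: [255,255,255,100,100]

```text
time_s: 32.5
position: [492.9, 59.7, 19.9]
ee_rot: [0.749, 0.662, 0.01, -0.001]
contact_force: [-0.2, -0.6, -0.1]
grip_width: 0.604
```

arm_command:
  delta_rot:
    - [0,0,0]
    - [0,0,0]
    - [0,0,0]
    - [0,0,0]
    - [0,0,0]
  translation:
    - [0,0,0]
    - [0,0,0.03]
    - [0,0,0.04]
    - [0,0,0.045]
    - [0,0,0.04]
  gripper: [100,100,100,100,100]

```text
time_s: 33.0
position: [487.3, 58.0, 175.4]
ee_rot: [0.75, 0.662, 0.004, -0.004]
contact_force: [0.7, -0.5, 0.5]
grip_width: 0.606
```

```bash
python3 go.py 617 100 200 -0.122; python3 - <<'E'
from h import *
np.set_printoptions(precision=1,suppress=True)
f=grab('wrist','w19.png')
P=pts(f)
ex=np.array([.9925,-.1219]);ey=np.array([.1219,.9925]);O=np.array([497,145.])
D=P[...,:2]-O;bx=D@ex;by=D@ey
m=(abs(bx)<58)&(abs(by)<140)&(P[...,2]<120);print('max z in bin',np.nanmax(P[m][:,2]),np.percentile(P[m][:,2],[99,99.9]))
f=grab('side'); im=cv2.cvtColor(f['image'],cv2.COLOR_RGB2BGR);cv2.imwrite('pics/side2z.png',cv2.resize(im[100:350,130:380],None,fx=2.4,fy=2.4,interpolation=cv2.INTER_CUBIC))
E
```

```text
pos [487.3423  57.9602 175.386 ] dt_mm [129.6577  42.0398  24.614 ] drot [-0.0083  0.0105 -1.5687] t 33.0 grip 0.6058314811301889 F [ 0.6824 -0.4832  0.5254] j6 0.07123496646770054
max z in bin 89.85630883311998 [88.1 88.9]
```

View pics/w19.png

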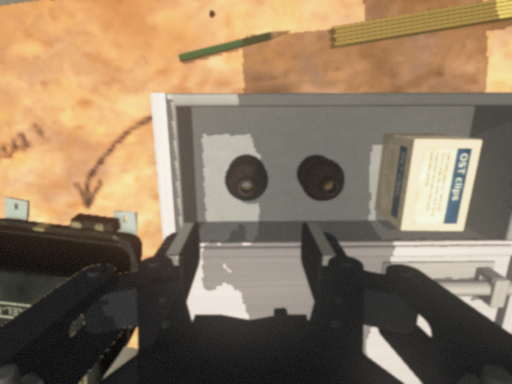

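View pics/side2z.png

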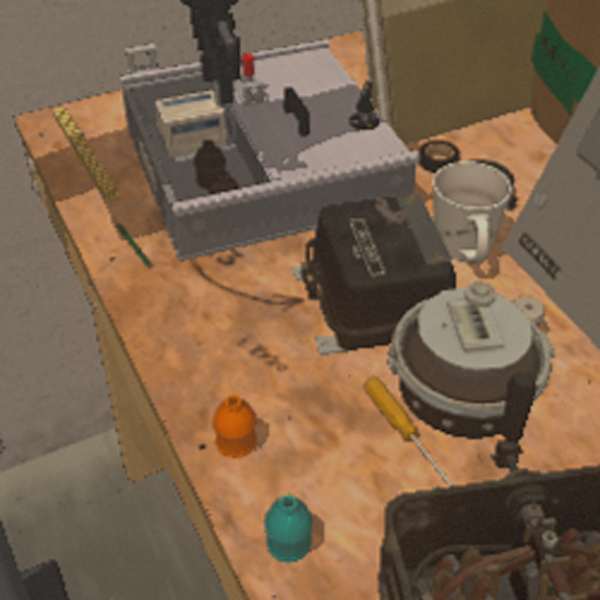

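arm_command:
  delta_rot:
    - [-0.008,0.01,-0.14]
    - [0,0,-0.14]
    - [0,0,-0.14]
    - [0,0,-0.14]
    - [0,0,-0.14]
  translation:
    - [0.005,0,0.03]
    - [0.02,0.005,0]
    - [0.02,0.008,0]
    - [0.02,0.008,0]
    - [0.02,0.008,0]
  gripper: [110,110,110,110,110]

```text
time_s: 33.6
position: [575.9, 84.3, 212.0]
ee_rot: [0.937, 0.35, 0.001, 0.002]
contact_force: [0.2, -0.8, 0.6]
grip_width: 0.566
```

arm_command:
  delta_rot:
    - [0,0,-0.14]
    - [0,0,-0.14]
    - [0,0,-0.14]
    - [0,0,-0.14]
    - [0,0,-0.1]
  translation:
    - [0.02,0.008,0]
    - [0.014,0.005,0]
    - [0,0,0]
    - [0,0,0]
    - [0,0,0]
  gripper: [110,110,110,110,110]

```text
time_s: 34.1
position: [613.5, 96.0, 208.0]
ee_rot: [1.0, 0.013, -0.001, 0.004]
contact_force: [0.0, -0.1, 0.1]
grip_width: 0.567
```

```bash
python3 go.py 615.5 100 95 -0.122; python3 cov.py w20.png
```

```text
pos [613.5039  96.0053 208.0252] dt_mm [   1.9961    3.9947 -113.0252] drot [ 0.0077 -0.0028 -0.1472] t 34.1 grip 0.5671728646631443 F [ 0.0358 -0.1303  0.1378] j6 1.5754771390377296
[613.504  96.005 208.025] [ 1.     0.013 -0.001  0.004]
knob 416 [591.583 199.575 137.499]
[247 140  17  37 449] 117.16940402595857 ((616.4777221679688, 120.93640899658203), (29.222787857055664, 11.34383487701416), 83.42964172363281)
[331 222  22  22 140] 123.79588988126824 ((691.2107543945312, 62.96232604980469), (20.395397186279297, 1.9482667446136475), 48.537052154541016)
```

arm_command:
  delta_rot:
    - [0.008,-0.003,-0.14]
    - [0,0,0]
    - [0,0,0]
    - [0,0,0]
    - [0,0,0]
  translation:
    - [0.001,0.004,-0.02]
    - [0,0,-0.045]
    - [0,0,-0.025]
    - [0,0,0]
    - [0,0,0]
  gripper: [110,110,110,110,110]

```text
time_s: 34.65
position: [614.5, 97.8, 115.6]
ee_rot: [0.998, -0.059, 0.001, 0.001]
contact_force: [-0.5, -0.0, 0.0]
grip_width: 0.567
```

```bash
python3 go.py 614.5 100 95 -0.122
```

```text
pos [614.5269  97.8151 115.6015] dt_mm [ -0.0269   2.1849 -20.6015] drot [ 0.002   0.0019 -0.0044] t 34.65 grip 0.5673187569349123 F [-0.4967 -0.0321  0.0034] j6 1.7182837501921755
```

arm_command:
  delta_rot:
    - [0,0,0]
    - [0,0,0]
    - [0,0,0]
    - [0,0,0]
    - [0,0,0]
  translation:
    - [0,0.002,-0.018]
    - [0,0,0]
    - [0,0,0]
    - [0,0,0]
    - [0,0,0]
  gripper: [110,110,255,255,255]

```text
time_s: 35.15
position: [614.4, 99.7, 103.8]
ee_rot: [0.998, -0.058, 0.002, 0.001]
contact_force: [-7.9, 1.1, -3.3]
grip_width: 0.147
```

arm_command:
  delta_rot:
    - [0,0,0]
    - [0,0,0]
    - [0,0,0]
    - [0,0,0]
    - [0,0,0]
  translation:
    - [0,0,0]
    - [-0.02,0.0025,0]
    - [-0.02,0.0025,0]
    - [-0.02,0.0025,0]
    - [-0.02,0.0025,0]
  gripper: [255,255,255,255,255]

```text
time_s: 35.65
position: [540.4, 108.7, 103.8]
ee_rot: [0.998, -0.059, 0.007, 0.001]
contact_force: [3.5, 0.7, -8.0]
grip_width: 0.146
```

```bash
python3 go.py 493.5 115 95 -0.122
```

```text
pos [540.3912 108.6773 103.8263] dt_mm [-46.8912   6.3227  -8.8263] drot [ 0.0023  0.0148 -0.0044] t 35.65 grip 0.1455917593733273 F [ 3.4835  0.6994 -8.03  ] j6 1.7428638532475942
```

arm_command:
  delta_rot:
    - [0,0.01,0]
    - [0,0,0]
    - [0,0,0]
    - [0,0,0]
    - [0,0,0]
  translation:
    - [-0.02,0.0025,0]
    - [-0.015,0.002,0]
    - [-0.01,0.001,0]
    - [-0.008,0.001,0]
    - [-0.008,0.001,0]
  gripper: [255,255,255,255,255]

```text
time_s: 36.15
position: [490.0, 114.8, 104.0]
ee_rot: [0.998, -0.06, 0.015, 0.002]
contact_force: [37.4, -4.4, -47.3]
grip_width: 0.147
```

```bash
python3 go.py 493.5 115 95 -0.122
```

```text
pos [490.0202 114.8415 103.9798] dt_mm [ 3.4798  0.1585 -8.9798] drot [ 0.0055  0.0296 -0.0027] t 36.15 grip 0.14651908990050416 F [ 37.3789  -4.3893 -47.3316] j6 1.765226949758593
```

arm_command:
  delta_rot:
    - [0,0,0]
    - [0,0,0]
    - [0,0,0]
    - [0,0,0]
    - [0,0.03,0]
  translation:
    - [0,0,0]
    - [0,0,0]
    - [0,0,0]
    - [0,0,0.03]
    - [0,0,0.03]
  gripper: [110,110,110,110,110]

```text
time_s: 36.65
position: [489.2, 114.3, 165.4]
ee_rot: [0.998, -0.06, -0.001, 0.003]
contact_force: [1.4, 0.2, -0.1]
grip_width: 0.57
```

```bash
python3 cov.py w21.png; python3 go.py 469.7 215 117 -0.122
```

```text
[489.198 114.324 165.368] [ 0.998 -0.06  -0.001  0.003]
knob 697 [467.627 214.429 137.393]
[ 243  152   18   86 1376] 117.09376424523055 ((490.6759033203125, 120.81522369384766), (59.93204116821289, 11.764212608337402), 83.61925506591797)
[ 350  217   55   54 1229] 126.72161532877881 ((570.5957641601562, 78.97422790527344), (38.484703063964844, 9.154491424560547), 44.44974899291992)
pos [492.4581 114.4135 170.3194] dt_mm [-22.7581 100.5865 -53.3194] drot [ 0.0059  0.0036 -0.0025] t 36.7 grip 0.5698521309383466 F [ 3.5082 -0.1113  2.4036] j6 1.7633950877500093
```

View pics/w21.png

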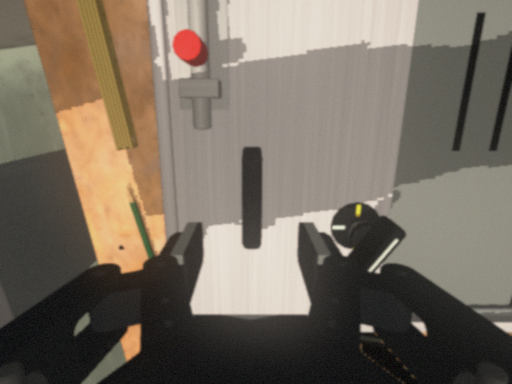

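arm_command:
  delta_rot:
    - [0.005,0.004,0]
    - [0,0,0]
    - [0,0,0]
    - [0,0,0]
    - [0,0,0]
  translation:
    - [-0.008,0.035,0]
    - [-0.008,0.035,0]
    - [-0.006,0.025,0]
    - [0,0,0]
    - [0,0,0]
  gripper: [110,110,110,110,110]

```text
time_s: 37.2
position: [472.2, 212.1, 176.4]
ee_rot: [0.998, -0.061, 0.004, -0.001]
contact_force: [0.2, 0.3, -0.2]
grip_width: 0.569
```

```bash
python3 cov.py w22.png; python3 go.py 467.6 214.4 117 -0.122
```

```text
[472.183 212.088 176.369] [ 0.998 -0.061  0.004 -0.001]
knob 408 [467.279 216.163 137.247]
[278 271  17  44 670] 116.91594074838946 ((491.486572265625, 131.88827514648438), (38.900787353515625, 12.680193901062012), 84.40943908691406)
[367 341  30  29 455] 124.38270956342477 ((561.9446411132812, 71.09834289550781), (21.7758731842041, 4.865588665008545), 46.18036651611328)
pos [472.2214 211.9056 176.3952] dt_mm [ -4.6214   2.4944 -59.3952] drot [-0.0011  0.0075  0.0002] t 37.25 grip 0.5629724922902168 F [ 0.1474  0.5287 -0.3979] j6 1.9602047810863128
```

arm_command:
  delta_rot:
    - [0,0.008,0]
    - [0,0,0]
    - [0,0,0]
    - [0,0,0]
    - [0,0,0]
  translation:
    - [-0.005,0.003,-0.015]
    - [0,0,-0.03]
    - [0,0,0]
    - [0,0,0]
    - [0,0,0]
  gripper: [110,110,110,110,110]

```text
time_s: 37.75
position: [466.5, 211.8, 129.1]
ee_rot: [0.998, -0.064, -0.001, -0.0]
contact_force: [0.5, -0.5, -0.0]
grip_width: 0.568
```

```bash
python3 go.py 467.4 215.5 117 -0.122
```

```text
pos [466.5254 211.7709 129.0766] dt_mm [  0.8746   3.7291 -12.0766] drot [-0.0002 -0.003   0.0055] t 37.75 grip 0.5683763468487537 F [ 0.4827 -0.5074 -0.0211] j6 1.9670297495237243
```

arm_command:
  delta_rot:
    - [0,0,0.005]
    - [0,0,0]
    - [0,0,0]
    - [0,0,0]
    - [0,0,0]
  translation:
    - [0.0,0.0035,-0.012]
    - [0,0,0]
    - [0,0,0]
    - [0,0,0]
    - [0,0,0]
  gripper: [110,110,255,255,255]
  force: 40

```text
time_s: 38.25
position: [468.1, 215.7, 118.3]
ee_rot: [0.998, -0.061, 0.0, -0.001]
contact_force: [-0.9, -0.1, 0.4]
grip_width: 0.167
```

arm_command:
  delta_rot:
    - [0,0,0]
    - [0,0,0]
    - [0,0,0]
    - [0,0,0]
    - [0,0,0]
  translation:
    - [0,0,0]
    - [0,0,0]
    - [0.0012,0.01,0]
    - [0.0012,0.01,0]
    - [0,0,0]
  gripper: [255,255,255,255,255]

```text
time_s: 38.75
position: [470.6, 236.8, 118.4]
ee_rot: [0.998, -0.062, 0.0, -0.0]
contact_force: [-0.1, 0.9, -0.5]
grip_width: 0.169
```

```bash
python3 go.py 472.2 254.8 117 -0.122
```

```text
pos [470.6468 236.8137 118.3739] dt_mm [ 1.5532 17.9863 -1.3739] drot [-0.0005  0.0003  0.0015] t 38.75 grip 0.1694320791498879 F [-0.0782  0.8525 -0.5397] j6 2.007843991316593
```

arm_command:
  delta_rot:
    - [0,0,0]
    - [0,0,0]
    - [0,0,0]
    - [0,0,0]
    - [0,0,0]
  translation:
    - [0.001,0.01,0]
    - [0.0008,0.008,0]
    - [0.0005,0.006,0]
    - [0.0005,0.006,0]
    - [0,0.006,0]
  gripper: [255,255,255,255,255]

```text
time_s: 39.25
position: [472.6, 255.8, 118.2]
ee_rot: [0.998, -0.066, 0.001, 0.023]
contact_force: [1.2, -23.8, 4.9]
grip_width: 0.163
```

```bash
python3 go.py 472.2 254.8 117 -0.122
```

```text
pos [472.5604 255.8158 118.2225] dt_mm [-0.3604 -1.0158 -1.2225] drot [0.0468 0.0001 0.0109] t 39.25 grip 0.16309383478064168 F [  1.1856 -23.7997   4.8604] j6 2.0753619194303123
```

arm_command:
  delta_rot:
    - [0,0,0]
    - [0,0,0]
    - [0,0,0]
    - [0.045,0,0.01]
    - [0,0,0.1]
  translation:
    - [0,0,0]
    - [0,0,0]
    - [0,0,0.03]
    - [0,0,0.04]
    - [0.02,-0.03,0.03]
  gripper: [110,110,110,110,110]

```text
time_s: 39.75
position: [487.6, 229.8, 216.2]
ee_rot: [1.0, -0.007, -0.005, 0.0]
contact_force: [1.8, -0.5, -0.0]
grip_width: 0.569
```

arm_command:
  delta_rot:
    - [0,0,0.12]
    - [0,0,0.14]
    - [0,0,0.14]
    - [0,0,0.14]
    - [0,0,0.14]
  translation:
    - [0.02,-0.035,0]
    - [0.02,-0.035,0]
    - [0.02,-0.035,0]
    - [0.01,-0.02,0]
    - [0.005,-0.01,0]
  gripper: [110,110,110,110,110]

```text
time_s: 40.25
position: [571.1, 94.7, 224.4]
ee_rot: [0.939, 0.343, 0.004, -0.003]
contact_force: [0.2, 0.1, 0.1]
grip_width: 0.571
```

```bash
python3 go.py 571 75 200 2.417; python3 cov.py w23.png
```

```text
pos [571.1491  94.7114 224.3959] dt_mm [ -0.1491 -19.7114 -24.3959] drot [-0.0101 -0.0028  1.717 ] t 40.25 grip 0.5708833456040611 F [0.1749 0.0824 0.1309] j6 0.8925378008992627
[571.149  94.711 224.396] [ 0.939  0.343  0.004 -0.003]
[ 162   72   64   63 1235] 117.12530014543381 ((491.51806640625, 116.98782348632812), (64.76300811767578, 13.108240127563477), 83.09010314941406)
[219 192  41  16 376] 129.38797415751887 ((572.5902709960938, 79.23035430908203), (34.370452880859375, 8.203092575073242), 48.80461120605469)
```

View pics/w23.png

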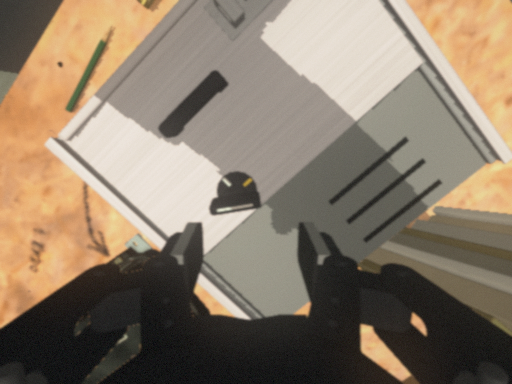

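arm_command:
  delta_rot:
    - [-0.01,-0.003,0.14]
    - [0,0,0.14]
    - [0,0,0.14]
    - [0,0,0.14]
    - [0,0,0.14]
  translation:
    - [0,-0.006,0]
    - [0,-0.006,0]
    - [0,-0.004,0]
    - [0,0,0]
    - [0,0,0]
  gripper: [110,110,110,110,110]

```text
time_s: 40.8
position: [572.8, 82.2, 224.3]
ee_rot: [0.758, 0.652, 0.006, -0.001]
contact_force: [-0.3, -0.1, 0.4]
grip_width: 0.565
```

arm_command:
  delta_rot:
    - [0,0,0.14]
    - [0,0,0.14]
    - [0,0,0.14]
    - [0,0,0.14]
    - [0,0,0.14]
  translation:
    - [0,0,0]
    - [0,0,0]
    - [0,0,0]
    - [0,0,0]
    - [0,0,0]
  gripper: [110,110,110,110,110]

```text
time_s: 41.3
position: [572.6, 89.7, 224.8]
ee_rot: [0.48, 0.877, 0.008, -0.004]
contact_force: [-0.3, 0.5, 0.7]
grip_width: 0.571
```

```bash
python3 go.py 571 75 200 2.42; python3 cov.py w24.png
```

```text
pos [572.5535  89.6979 224.8305] dt_mm [ -1.5535 -14.6979 -24.8305] drot [-0.0185 -0.0019  0.2788] t 41.3 grip 0.5705833870049603 F [-0.3301  0.5272  0.6723] j6 -0.5630979581724427
[572.554  89.698 224.83 ] [ 0.48   0.877  0.008 -0.004]
knob 272 [472.403 252.894 137.323]
[ 293   88   65   60 1240] 117.23718608551147 ((490.7760009765625, 114.57276916503906), (67.53828430175781, 12.772817611694336), 83.11956024169922)
[225 155  21  47 294] 132.77408358812954 ((571.8988037109375, 77.22371673583984), (37.3980598449707, 9.881945610046387), 49.437347412109375)
```

View pics/w24.png

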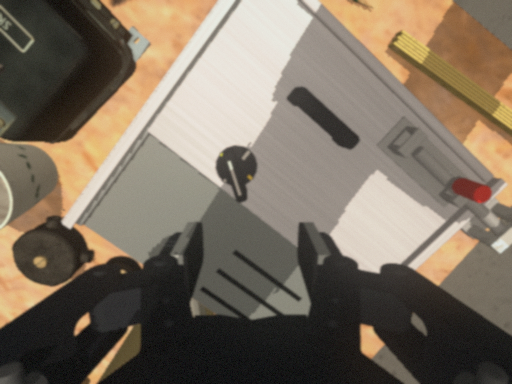

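```bash
python3 - <<'E'
from h import *
np.set_printoptions(precision=1,suppress=True)
f=grab('wrist'); P=pts(f)
for v in range(140,206,6): print(v,P[v,212:264:5,2])
E
```

```text
140 [81.6 80.5 82.  80.1 81.8 80.6 81.  80.8 81.1 80.5 82.9]
146 [80.5 80.5 81.2 80.4 84.3 85.5 85.1 81.6 81.  80.9 81.9]
152 [ 81.6  80.9  86.4 130.8 131.2  84.9  85.7  86.6  81.8  81.5  82.8]
158 [ 82.1  80.6  84.1 133.4 133.4 113.5  84.8  85.   85.   82.1  81.2]
164 [ 82.1  84.7  84.9 132.9 134.6 130.7 108.9 103.6  83.7  84.6  82. ]
170 [ 80.5  86.   85.1 132.6 134.6 132.2 109.5 109.9  84.8  81.   82.3]
176 [  nan  81.5  84.7 109.7 133.3 134.3 118.2 108.6  83.9  81.8  82.2]
182 [ 68.5  81.8  81.9  84.5 132.9 133.5 132.3  85.5  81.3  81.6  82.2]
188 [ 67.8  69.2  81.4  82.1 130.5 134.  133.4  81.   80.7  81.5  82.1]
194 [ 68.8  68.4  70.7  69.4  81.1 134.3 132.7 126.   83.1  82.7  81.7]
200 [ 68.7  68.8  70.2  69.4  69.4 132.6 133.5  82.   81.7  81.8  81.7]
```

arm_command:
  delta_rot:
    - [-0.018,-0.002,0.14]
    - [0,0,0.14]
    - [0,0,0]
    - [0,0,0]
    - [0,0,0]
  translation:
    - [-0.001,-0.013,-0.02]
    - [0,0,-0.025]
    - [0,0,-0.015]
    - [0,0,0]
    - [0,0,0]
  gripper: [110,110,110,110,110]

```text
time_s: 41.9
position: [572.2, 80.4, 164.6]
ee_rot: [0.359, 0.933, 0.003, 0.002]
contact_force: [1.1, 1.0, 1.3]
grip_width: 0.572
```

```bash
python3 go.py 571.5 76 113.5 2.433; python3 cov.py w25.png
```

```text
pos [572.2213  80.4376 164.6384] dt_mm [ -0.7213  -4.4376 -51.1384] drot [-0.0037  0.0055  0.0267] t 41.9 grip 0.5718208790474101 F [1.0549 0.9646 1.2828] j6 -0.8365939856564667
[572.221  80.438 164.638] [0.359 0.933 0.003 0.002]
[ 344  117   63   90 1992] 117.22644014003347 ((490.9476318359375, 114.44892120361328), (68.22230529785156, 12.654014587402344), 82.86732482910156)
[238 168  17  71 681] 132.93442660723625 ((570.367431640625, 74.9710464477539), (42.56639862060547, 9.98902702331543), 49.73894119262695)
```

View pics/w25.png

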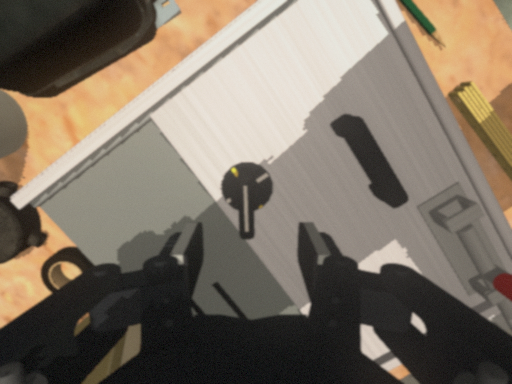

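arm_command:
  delta_rot:
    - [-0.004,0.005,0.03]
    - [0,0,0]
    - [0,0,0]
    - [0,0,0]
    - [0,0,0]
  translation:
    - [-0.0015,-0.0053,-0.015]
    - [0,0,-0.02]
    - [0,0,0]
    - [0,0,0]
    - [0,0,0]
  gripper: [130,130,130,130,130]

```text
time_s: 42.45
position: [574.5, 76.1, 135.5]
ee_rot: [0.347, 0.938, 0.002, 0.005]
contact_force: [0.1, 0.1, 0.8]
grip_width: 0.496
```

```bash
python3 go.py 570.7 75.1 113.5 2.438
```

```text
pos [574.4816  76.143  135.5077] dt_mm [ -3.7816  -1.043  -22.0077] drot [-0.0002  0.0101  0.0062] t 42.45 grip 0.49553170581767964 F [0.1444 0.0635 0.8142] j6 -0.8678488868644646
```

arm_command:
  delta_rot:
    - [0,0.01,0.006]
    - [0,0,0]
    - [0,0,0]
    - [0,0,0]
    - [0,0,0]
  translation:
    - [-0.0045,-0.001,-0.018]
    - [0,0,0]
    - [0,0,0]
    - [0,0,0]
    - [0,0,0]
  gripper: [130,130,130,130,130]

```text
time_s: 42.95
position: [570.9, 75.2, 118.2]
ee_rot: [0.345, 0.939, 0.001, 0.001]
contact_force: [-0.3, 0.2, -0.7]
grip_width: 0.492
```

```bash
python3 go.py 570.7 75.1 113.5 2.438
```

```text
pos [570.9358  75.1829 118.2318] dt_mm [-0.2358 -0.0829 -4.7318] drot [-0.0003  0.0026  0.0004] t 42.95 grip 0.49151635708552793 F [-0.2502  0.2251 -0.6985] j6 -0.875366306401068
```

arm_command:
  delta_rot:
    - [0,0,0]
    - [0,0,0]
    - [0,0,0]
    - [0,0,0]
    - [0,0,0]
  translation:
    - [0,0,-0.004]
    - [0,0,0]
    - [0,0,0]
    - [0,0,0]
    - [0,0,0]
  gripper: [130,255,255,255,255]
  force: 50

```text
time_s: 43.45
position: [571.2, 75.2, 114.4]
ee_rot: [0.345, 0.939, 0.001, 0.002]
contact_force: [-1.0, -0.6, -0.5]
grip_width: 0.101
```

```bash
python3 go.py 570.7 75.1 114 1.449
```

```text
pos [571.2008  75.1511 114.4109] dt_mm [-0.5008 -0.0511 -0.4109] drot [ 0.0014  0.0032 -0.9884] t 43.45 grip 0.10101431720851546 F [-1.0265 -0.6334 -0.4606] j6 -0.8752083746995172
```

arm_command:
  delta_rot:
    - [0,0,-0.12]
    - [0,0,-0.12]
    - [0,0,-0.12]
    - [0,0,-0.12]
    - [0,0,-0.12]
  translation:
    - [0,0,0]
    - [0,0,0]
    - [0,0,0]
    - [0,0,0]
    - [0,0,0]
  gripper: [255,255,255,255,255]

```text
time_s: 43.95
position: [571.1, 75.3, 114.4]
ee_rot: [0.616, 0.788, 0.0, 0.002]
contact_force: [0.2, -0.5, 0.0]
grip_width: 0.099
```

```bash
python3 go.py 570.9 75.1 114.4 1.449
```

```text
pos [571.0967  75.3015 114.377 ] dt_mm [-0.1967 -0.2015  0.023 ] drot [ 0.0018  0.0025 -0.3664] t 43.95 grip 0.09864619411733631 F [ 0.2226 -0.4783  0.0424] j6 -0.25219107653358747
```

arm_command:
  delta_rot:
    - [0,0,-0.12]
    - [0,0,-0.12]
    - [0,0,-0.1]
    - [0,0,0]
    - [0,0,0]
  translation:
    - [0,0,0]
    - [0,0,0]
    - [0,0,0]
    - [0,0,0]
    - [0,0,0]
  gripper: [255,255,255,255,255]

```text
time_s: 44.45
position: [571.1, 75.5, 114.4]
ee_rot: [0.744, 0.668, 0.0, 0.001]
contact_force: [0.1, -0.2, -0.8]
grip_width: 0.104
```

```bash
python3 go.py 570.9 75.1 114.4 1.449; python3 - <<'E'
from h import *
f=grab('side','s5.png');im=cv2.cvtColor(f['image'],cv2.COLOR_RGB2BGR);cv2.imwrite('pics/s5z.png',cv2.resize(im[90:220,170:320],None,fx=4,fy=4,interpolation=cv2.INTER_CUBIC))
grab('wrist','w26.png')
E
```

```text
pos [571.0939  75.4509 114.3551] dt_mm [-0.1939 -0.3509  0.0449] drot [ 0.0021  0.0022 -0.0136] t 44.45 grip 0.1035919157987055 F [ 0.1006 -0.2071 -0.8138] j6 0.10125578499575363
```

View pics/w26.png

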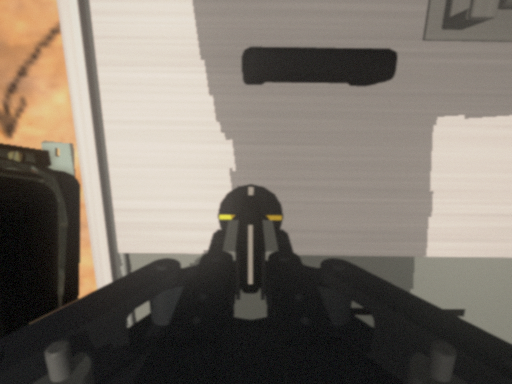

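arm_command:
  delta_rot:
    - [0,0,-0.013]
    - [0,0,0]
    - [0,0,0]
    - [0,0,0]
    - [0,0,0]
  translation:
    - [0,0,0]
    - [0,0,-0.006]
    - [0,0,-0.006]
    - [0,0,-0.004]
    - [0,0,-0.004]
  gripper: [255,255,255,255,255]
  force: 60

```text
time_s: 45.05
position: [575.2, 75.0, 100.3]
ee_rot: [0.748, 0.663, 0.004, 0.006]
contact_force: [-4.1, -1.5, 35.0]
grip_width: 0.101
```

```bash
python3 go.py 570.9 75.1 100.9 1.449
```

```text
pos [575.1863  75.0455 100.2563] dt_mm [-4.2863  0.0545  0.6437] drot [ 0.0033  0.0136 -0.0019] t 45.05 grip 0.10070763814086926 F [-4.1301 -1.5193 35.0466] j6 0.11293644272227936
```

arm_command:
  delta_rot:
    - [0.003,0.013,0]
    - [0,0,0]
    - [0,0,-0.1]
    - [0,0,-0.12]
    - [0,0,-0.12]
  translation:
    - [-0.004,0,0]
    - [-0.001,0,-0.001]
    - [0,0,-0.001]
    - [0,0,-0.001]
    - [0,0,-0.001]
  gripper: [255,255,255,255,255]

```text
time_s: 45.55
position: [574.6, 75.2, 100.7]
ee_rot: [0.852, 0.523, 0.004, 0.005]
contact_force: [-3.0, -0.7, 13.8]
grip_width: 0.098
```

```bash
python3 go.py 571 75.2 100.9 -0.122
```

```text
pos [574.5778  75.1593 100.6569] dt_mm [-3.5778  0.0407  0.2431] drot [ 0.0111  0.0082 -1.223 ] t 45.55 grip 0.09848867404440997 F [-3.0469 -0.7014 13.7578] j6 0.46344810570069755
```

arm_command:
  delta_rot:
    - [0.006,0.004,-0.12]
    - [0,0,-0.12]
    - [0,0,-0.12]
    - [0,0,-0.12]
    - [0,0,-0.12]
  translation:
    - [-0.001,0,-0.002]
    - [-0.001,0,-0.002]
    - [-0.001,0,-0.002]
    - [-0.001,0,-0.002]
    - [0,0,-0.002]
  gripper: [255,255,255,255,255]

```text
time_s: 46.05
position: [575.4, 75.3, 100.6]
ee_rot: [0.972, 0.237, 0.01, 0.007]
contact_force: [-5.3, -0.8, 19.1]
grip_width: 0.1
```

```bash
python3 go.py 571 75.2 100.9 -0.122
```

```text
pos [575.3814  75.3006 100.5839] dt_mm [-4.3814 -0.1006  0.3161] drot [ 0.0145  0.0195 -0.5996] t 46.05 grip 0.10018781694940633 F [-5.3174 -0.802  19.0594] j6 1.0890443199273045
```

arm_command:
  delta_rot:
    - [0.014,0.019,-0.12]
    - [0,0,-0.12]
    - [0,0,-0.12]
    - [0,0,-0.12]
    - [0,0,-0.12]
  translation:
    - [-0.003,0,-0.001]
    - [-0.002,0,-0.001]
    - [-0.001,0,-0.001]
    - [-0.001,0,-0.001]
    - [0,0,-0.001]
  gripper: [255,255,255,255,255]

```text
time_s: 46.55
position: [574.6, 75.3, 100.7]
ee_rot: [0.997, -0.073, 0.01, 0.001]
contact_force: [-3.2, 0.5, 14.3]
grip_width: 0.1
```

```bash
python3 go.py 571 75.2 100.9 -0.122; python3 -c "
from h import *
print(r.get_obs()['wrist_torque'])"
```

```text
pos [574.5868  75.3319 100.6995] dt_mm [-3.5868 -0.1319  0.2005] drot [0.0025 0.0198 0.0239] t 46.55 grip 0.10035487798965137 F [-3.2159  0.4823 14.3197] j6 1.7099250105025945
[-0.07363932  1.10698039  0.46188457]
```

arm_command:
  delta_rot:
    - [0,0.01,-0.06]
    - [0,0,-0.06]
    - [0,0,0]
    - [0,0,0]
    - [0,0,0]
  translation:
    - [0,0,0]
    - [0,0,0]
    - [0,0,0]
    - [0,0,0]
    - [0,0,0]
  gripper: [255,255,255,255,255]

```text
time_s: 47.05
position: [574.7, 75.5, 101.5]
ee_rot: [0.992, -0.127, 0.006, 0.003]
contact_force: [-0.7, -1.5, 6.6]
grip_width: 0.099
```

```bash
python3 go.py 571 75.2 100.9 -0.122; python3 -c "
from h import *
print(r.get_obs()['wrist_torque'])"
```

```text
pos [574.732   75.506  101.4972] dt_mm [-3.732  -0.306  -0.5972] drot [0.0069 0.0124 0.1331] t 47.05 grip 0.09904393590403841 F [-0.7097 -1.4965  6.6348] j6 1.8220521144158404
[-0.26622759  0.44151744  1.53774307]
```

arm_command:
  delta_rot:
    - [0,0,0]
    - [0,0,0]
    - [0,0,0]
    - [0,0,0]
    - [0,0,0.12]
  translation:
    - [0,0,0]
    - [0,0,0]
    - [0,0,0.03]
    - [0,0,0.04]
    - [0,-0.03,0.03]
  gripper: [110,110,110,110,110]

```text
time_s: 47.55
position: [568.4, 47.7, 194.2]
ee_rot: [0.998, -0.064, -0.002, 0.004]
contact_force: [1.4, -0.9, 0.4]
grip_width: 0.568
```

arm_command:
  delta_rot:
    - [0,0,0]
    - [0,0,0]
    - [0,0,0]
    - [0,0,0]
    - [0,0,0]
  translation:
    - [-0.01,-0.04,0.03]
    - [-0.01,-0.02,0.02]
    - [-0.01,0,0.02]
    - [0,0,0]
    - [0,0,0]
  gripper: [0,0,0,0,0]

```text
time_s: 48.05
position: [538.9, -17.6, 267.1]
ee_rot: [0.998, -0.065, -0.0, 0.005]
contact_force: [0.0, 1.2, 0.1]
grip_width: 1.0
```

```bash
python3 cov.py w27.png; python3 - <<'E'
from h import *
f=grab('side');im=cv2.cvtColor(f['image'],cv2.COLOR_RGB2BGR);cv2.imwrite('pics/s6z.png',cv2.resize(im[100:350,130:380],None,fx=2.4,fy=2.4,interpolation=cv2.INTER_CUBIC))
E
```

```text
[538.877 -17.645 267.138] [ 0.998 -0.065 -0.     0.005]
[ 174    0   19   78 1132] 117.19797912856016 ((494.51593017578125, 112.68806457519531), (64.37676239013672, 13.121461868286133), 83.44227600097656)
[271  46  11  50 331] 121.46140513895455 ((574.7120361328125, 74.72505950927734), (42.007564544677734, 9.48440933227539), 83.76036071777344)
```

View pics/w27.png

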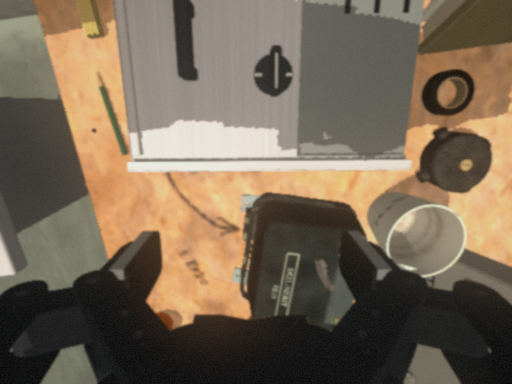

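View pics/s6z.png

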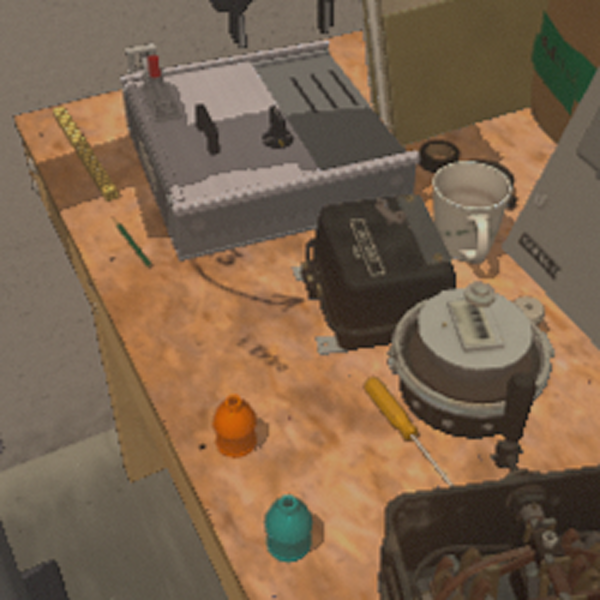

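```bash
python3 go.py 482 116.5 150 -0.122
```

```text
pos [538.7434 -17.2015 266.7069] dt_mm [ -56.7434  133.7015 -116.7069] drot [ 0.0092 -0.002   0.0064] t 48.15 grip 0.999896843010334 F [-0.1947  0.2291  0.0275] j6 1.5236279246668425
```

arm_command:
  delta_rot:
    - [0.009,-0.002,0.006]
    - [0,0,0]
    - [0,0,0]
    - [0,0,0]
    - [0,0,0]
  translation:
    - [-0.019,0.04,-0.01]
    - [-0.019,0.04,-0.02]
    - [-0.016,0.035,-0.03]
    - [0,0,-0.025]
    - [0,0,0]
  gripper: [110,110,110,110,110]

```text
time_s: 48.65
position: [481.3, 102.9, 172.4]
ee_rot: [0.998, -0.06, -0.004, 0.0]
contact_force: [-0.0, 0.9, 0.2]
grip_width: 0.569
```

```bash
python3 cov.py w28.png; python3 go.py 482 116.5 98 -0.122
```

```text
[481.273 102.939 172.372] [ 0.998 -0.06  -0.004  0.   ]
[ 258  133   19   95 1555] 117.17568377030608 ((493.961669921875, 116.88066864013672), (66.5964584350586, 12.137782096862793), 83.28138732910156)
[373 195  22  59 620] 120.1119061265545 ((573.1923828125, 76.66989135742188), (42.122825622558594, 7.791447639465332), 82.53881072998047)
pos [481.9711 102.8499 173.9246] dt_mm [  0.0289  13.6501 -75.9246] drot [-0.0007 -0.0058 -0.001 ] t 48.7 grip 0.5699585154681742 F [-1.2175  0.9458 -0.0624] j6 1.7384248886626863
```

View pics/w28.png

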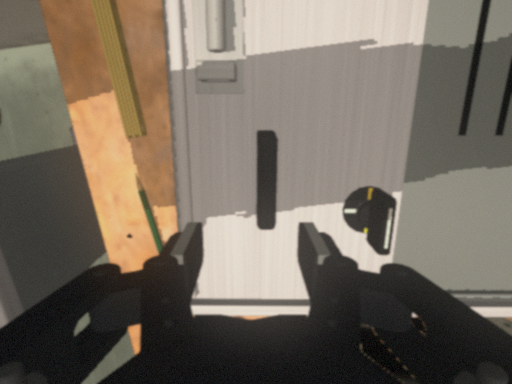

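arm_command:
  delta_rot:
    - [0,-0.006,0]
    - [0,0,0]
    - [0,0,0]
    - [0,0,0]
    - [0,0,0]
  translation:
    - [0.0,0.013,-0.02]
    - [0,0,-0.03]
    - [0,0,-0.012]
    - [0,0,0]
    - [0,0,0]
  gripper: [110,110,110,110,110]

```text
time_s: 49.2
position: [487.2, 115.4, 114.8]
ee_rot: [0.998, -0.061, 0.003, -0.001]
contact_force: [-0.4, -0.6, 1.0]
grip_width: 0.574
```

```bash
python3 go.py 482 116.5 100 -0.122
```

```text
pos [487.1955 115.3612 114.7749] dt_mm [ -5.1955   1.1388 -14.7749] drot [-0.0009  0.0066  0.0011] t 49.2 grip 0.5735434718239479 F [-0.4055 -0.6142  0.9683] j6 1.7656417118560206
```

arm_command:
  delta_rot:
    - [0,0.007,0]
    - [0,0,0]
    - [0,0,0]
    - [0,0,0]
    - [0,0,0]
  translation:
    - [0.0,0.001,-0.015]
    - [-0.004,0.0005,0]
    - [-0.004,0.0005,0]
    - [-0.004,0.0005,0]
    - [-0.004,0.0005,0]
  gripper: [110,110,110,110,110]

```text
time_s: 49.7
position: [474.9, 117.7, 102.2]
ee_rot: [0.998, -0.063, 0.004, -0.001]
contact_force: [7.3, -0.0, -4.6]
grip_width: 0.567
```

```bash
python3 go.py 482 116.5 100 -0.122
```

```text
pos [474.8966 117.6812 102.2412] dt_mm [ 7.1034 -1.1812 -2.2412] drot [-0.0008  0.0077  0.0031] t 49.7 grip 0.5670891392533803 F [ 7.2694 -0.0194 -4.5689] j6 1.7744604275355491
```

arm_command:
  delta_rot:
    - [0,0,0]
    - [0,0,0]
    - [0,0,0]
    - [0,0,0]
    - [0,0,0]
  translation:
    - [-0.005,0.0005,0]
    - [-0.005,0.0005,0]
    - [-0.005,0.0005,0]
    - [-0.003,0,0]
    - [0,0,0]
  gripper: [110,110,110,110,110]

```text
time_s: 50.2
position: [474.0, 118.0, 107.5]
ee_rot: [0.998, -0.064, 0.022, -0.0]
contact_force: [-0.2, 0.6, -0.7]
grip_width: 0.569
```

```bash
python3 go.py 482 116.5 100 -0.122
```

```text
pos [473.9528 118.0253 107.5269] dt_mm [ 8.0472 -1.5253 -7.5269] drot [0.0019 0.0446 0.0054] t 50.2 grip 0.5685295341261938 F [-0.208   0.6279 -0.7176] j6 1.7811915780077427
```

Now back off straight up (moving +x 6 mm stays clear of the −x pad) and re-measure.

arm_command:
  delta_rot:
    - [0,0,0]
    - [0,0,0]
    - [0.002,0.045,0.005]
    - [0,0,0]
    - [0,0,0]
  translation:
    - [0.002,0,0]
    - [0.001,0,0.02]
    - [0,0,0.03]
    - [0.01,0,0.02]
    - [0,0,0]
  gripper: [110,110,110,110,110]

```text
time_s: 50.7
position: [482.3, 118.4, 179.0]
ee_rot: [0.998, -0.061, -0.005, 0.0]
contact_force: [-0.2, -0.2, -0.6]
grip_width: 0.569
```

```bash
python3 cov.py w29.png; python3 go.py 482 116.5 100 -0.122
```

```text
[482.333 118.405 179.004] [ 0.998 -0.061 -0.005  0.   ]
[ 254  154   18   81 1228] 117.11207783570421 ((490.8282165527344, 121.05841827392578), (59.39845657348633, 12.071451187133789), 83.29293060302734)
[364 212  20  56 525] 120.2100541430578 ((569.7275390625, 77.09777069091797), (41.744632720947266, 7.65024995803833), 83.45720672607422)
pos [480.9525 118.3542 177.5934] dt_mm [  1.0475  -1.8542 -77.5934] drot [-0.0002 -0.012  -0.0009] t 50.75 grip 0.5696298667314196 F [0.8758 0.5342 0.5731] j6 1.7702898399406808
```

View pics/w29.png

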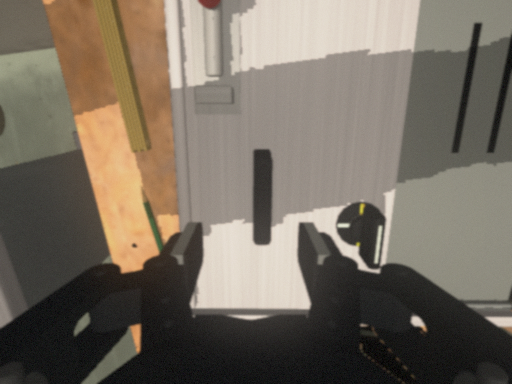

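arm_command:
  delta_rot:
    - [0,-0.01,0]
    - [0,0,0]
    - [0,0,0]
    - [0,0,0]
    - [0,0,0]
  translation:
    - [-0.002,0.03,0.02]
    - [-0.002,0.035,0.01]
    - [-0.002,0.035,0]
    - [0,0.02,0]
    - [0,0,0]
  gripper: [110,110,110,110,110]

```text
time_s: 51.25
position: [468.3, 240.4, 201.7]
ee_rot: [0.998, -0.062, -0.007, 0.001]
contact_force: [-0.8, -0.3, -0.1]
grip_width: 0.565
```

```bash
python3 cov.py w30.png; python3 go.py 482 116.5 100 -0.122
```

```text
[468.265 240.411 201.693] [ 0.998 -0.062 -0.007  0.001]
knob 316 [472.072 255.699 137.292]
[285 284  15  31 423] 116.81618513404503 ((491.83416748046875, 135.2334747314453), (30.931533813476562, 12.440929412841797), 84.65282440185547)
[375 337  11  29 182] 119.40758873792888 ((567.4842529296875, 72.81446838378906), (29.750951766967773, 4.11125373840332), 83.24059295654297)
pos [467.9337 239.3409 201.4387] dt_mm [  14.0663 -122.8409 -101.4387] drot [ 0.003  -0.0142  0.003 ] t 51.3 grip 0.5692256554847339 F [-0.2969  0.0894 -0.088 ] j6 2.0148320750593163
```

View pics/w30.png

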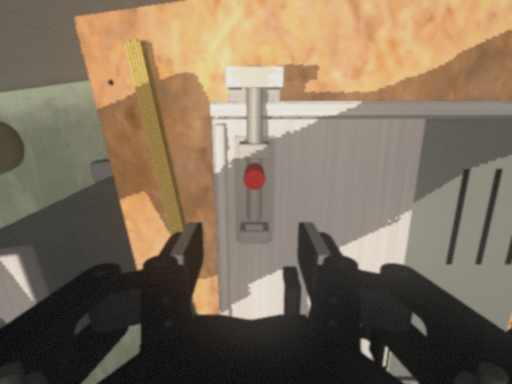

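```bash
python3 - <<'E'
from bench import workorder
print(workorder.close_job())
E
```

```text
the job is handed in; nothing more can be done
None
```

The job is done and handed in at about 51 s. There were three spares on the bench today: the clip carton and both brown lampholders. I saw no fuse carton in any view.

- **Spares:** I drew the bolt, slid the cover to its open stop and put all three in the bin, upright and below the cover's underside.
- **Cover:** I slid it shut to its stop, 125 mm of travel. While I was turning the fastener the cover crept open about 3 mm within the bolt's play. I saw this afterwards and pushed it back with the bolt and fastener locked. The last check put the pull back at the shut position, x 490.8 mm.
- **Bolt:** It went home against its stop, 40 mm of travel. The last check put the knob at (472.1, 255.7) mm, about 1 mm from the fully home position.
- **Fastener:** I pushed it in and turned it to its stop. After letting go it stayed in, with its top at about 121 mm instead of 133 mm, and the wing along the box's y, within about half a degree.
- **Left alone:** I did not touch the mug, screwdriver, pencil or the orange and turquoise look-alikes, and the pictures showed no sign that they had moved.

No check failed at the end. The largest force I saw was about 60 N at the wrist, when the cover met its shut stop.

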